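# Cap the service tank with a camlock coupling

## Task

Close the black service tank for the road: push the aluminium camlock coupling from the bench mouth-down onto the grooved adaptor that stands on the tank until it is fully home, and only then swing its two brass cam arms down one after the other, each until it lies fully closed against its stop. Work by feel: press no harder than it takes (a firm hand, some 20 N), never force coupling or arms, and leave the other things on the bench where they are.

Things in the scene. Friction and masses are not known exactly. Their poses are not given: they have to be found in the camera images.
- tank: Black plastic tank fixed to the bench, 200 x 160 x 110 mm high; origin under its centre, z up. From its top centre rises a fitting: flange and nut (34 mm radius, to 124 mm above the bench), 42 mm pipe, hexagon collar 56 mm across (157 to 169 mm), then the adaptor. A vent cap and a carrying bar near the top's edges stand up to 127 mm.
- adaptor_tip (a point): Centre of the flat top end of the grooved aluminium adaptor, on its vertical axis, 215 mm above the bench. The adaptor is 45.5 mm in diameter and 46 mm tall, its top rim bevelled 2 mm; the groove lies 10 to 26 mm below this point.
- coupling: Loose aluminium camlock coupling standing mouth-down on the bench: a cap 57.5 mm in outer diameter, 50 mm tall, closed on top, bore 47.5 mm, about 0.4 kg. Origin: centre of the mouth's rim; z up along its axis. The brass cam arms are pinned on its +x and -x sides; the bare sides to grip are +y and -y. Any turn about its axis will do on the adaptor.
- coupling_top (a point): Centre of the coupling's closed top, 50 mm above its rim. The gasket inside meets the adaptor's end when the rim is 30 mm below the adaptor's tip; it drags, so 8 to 15 N in all (more than the coupling weighs) must push it 6 mm on to a firm stop. Fully home: rim 36 mm below the tip, 10 mm above the hexagon collar; it stays there when let go.
- lever_a_swing (a joint): Swing (rad) of the cam arm on the coupling's +x side: 0 fully open (sloping up and out, about 45 degrees above level), about 0.8 level, 2.1 closed against its stop, hanging down beside the coupling. Stiff, stays where left: 0.35 to 0.6 N m about its pin, so some 6 N at 60 mm from the pin at first, 10 N when nearly closed, more against the stop.
- lever_b_swing (a joint): The same for the cam arm on the coupling's -x side.
- lever_a: Brass cam arm on the coupling's +x side, a strip 14 mm wide, 5 mm thick, with a thin pull ring at its end. Origin at its pin, 29 mm from the coupling's axis, 20 mm above its rim. Closed, the strip's centre line runs 12 to 13 mm outside the pin from 11 to 48 mm below it, then flares to its end 19 mm outside and 67 mm below.
- lever_b: The same cam arm on the coupling's -x side; origin at its pin.
- lever_a_tip (a point): Middle of the end of the arm on the coupling's +x side, 70 mm from its pin.
- lever_b_tip (a point): Middle of the end of the arm on the coupling's -x side, 70 mm from its pin.
- wrench: Bystander: steel spanner 170 mm long, lying flat on the bench.
- grease_tin: Bystander: upright tin, 68 mm in diameter, 70 mm tall; origin under its centre.
- spray_can: Bystander: upright spray bottle with an orange cap, 62 mm in diameter, 160 mm tall; origin under its centre.
- spare_nipple: Bystander: brass pipe nipple, 56 mm in diameter, 44 mm tall, upright; origin under its centre.
There are look-alikes about, which are no part of the job. Leave any purple look-alike of the coupling alone.

How it is judged:
By the outcome, as a careful person would: the job done as asked, in the order asked, and still so for the second after the job is handed in, with the robot touching nothing.
It also fails if it takes over 72 s, if anything falls off the work surface, if the arm or the gripper's body presses on something with over 40 N, if the wrist force passes 120 N, or if a joint passes its speed limit or range.

## Robot

A 7-joint arm with a two-finger parallel gripper is mounted at the origin on the work surface. World frame = base frame: x ahead of the robot, y to its left, z up, the work surface at z = 0. Lengths are in mm, angles in rad, forces in N, time in s.
With the tool pointing down it reaches from about 400 to 875 mm from the base axis. Payload 4.4 kg.
Tool frame: the origin (TCP) lies midway between the tips of the shut fingers; the grasp point (between the pads) lies 19 mm behind it; z points along the fingers, y is the line along which they close (so a half turn about z gives the same grasp; the last joint's range is limited). The gripper opens to 85 mm and grips with 20 to 120 N. Pads are 22 mm wide; open, the fingers measure 114 mm over their backs; the gripper's body (76 mm by 85 mm) begins 54 mm behind the grasp point. The pads swing forward as they close: fully open they stand 13 mm farther back than shut.
Start: joints at [1.126, 0.628, 0.038, 1.517, -0.027, 0.996, -0.02], TCP at [240.402, -603.924, 231.313] pointing down, gripper open.
Joint ranges: [-3.06, 3.06], [-0.37, 2.12], [-1.25, 1.32], [0.18, 2.47], [-1.1, 4.24], [0.23, 1.98], [-2.94, 2.94]. Speed limits (rad/s): [2.57, 2.57, 3.14, 3.14, 3.14, 3.14, 3.14].

## Interface

Orientations are given as [roll, pitch, yaw] about the fixed x, y, z axes, in that order (R = Rz(yaw) Ry(pitch) Rx(roll)).
In Python, from cell import read_state, get_image, finish_job gives the robot as it stands.
- The arm moves only by the tool send_rows, never from a script. Its argument "series" is a list of rows, each an object of numbers: "ax", "ay", "az": the turn, a rotation vector about the tool's x, y, z in rad; "dx", "dy", "dz": the shift along the tool's x, y, z in cm; "hand": the closure, from 0 (fully open) to 1 (shut). In form: [{"ax": .., "ay": .., "az": .., "dx": .., "dy": .., "dz": .., "hand": ..}, ...]. A call has 1 to 10 rows; each row is the pose to reach, as a shift and turn from the pose commanded when the call began, along the tool's axes at that moment; what a row does not reach only later rows make up. A row lasts 1/10 s, in which the tool goes at most 50 mm and 8.59 degrees, less where a joint would pass 70% of its speed; a pose out of reach is approached as far as the arm can. A call with a gripper value outside its range is refused whole. The fingers move at their own pace and stop on an object; the grip force is fixed at half the most. Time passes only in rows, so rows that repeat a pose let the fingers close. It gives the time, the measured TCP pose, the force, the opening and the grip force at its end, in the units of the state.
- read_state(): the state, without advancing time (a new reading comes with each control period).
- get_image(name): name is "scene" or "side" or "wrist"; returns a dict with "pixels" (384x512x3 uint8, red, green, blue), "mtx" (3x3 intrinsics, pixels), "R" (3x3) and "t" (3): a world point X has camera coordinates R X + t. Camera axes: x right, y down, z forward; pixel columns grow to the right and rows downward; lengths in mm; the calibration is good to about 2 mm. A picture is of the moment at which its call begins. There is no depth.
- finish_job(): hands the job in; it is judged then, once.
The state is a dict: "clock": time; "qpos": joint angles; "qd": joint speeds; "tau": joint torques, N m; "eef_pos": TCP position; "tool_rot": TCP orientation; "force": force on the tool from outside, world axes, zero at the start; "torque": the same for the moment, N m; "width": finger opening in mm; "gripper_force": force on a finger pad.
Only numpy, scipy, OpenCV 4.12 (cv2) and the standard library are available. Lean on these libraries where they do the work, as an engineer would, in place of code of your own. Each camera call takes 0.05 s, during which the arm holds its last target. There are 200 camera calls.

## Working session

There is one attempt and no reset: what is moved stays moved. The work goes in short steps, Python scripts to look and compute and a tool call to move; the robot and the scene stay as the last step left them, time stands still between calls to the robot, and variables do not carry over. Pictures are saved under pics/ and viewed, at most 10 in all, crops included, and the job is handed in when it is done.

Besides the shell and the picture viewer there is one more tool, called by a JSON object that holds its "api" and its "payload", one argument or row to a line. send_rows: Moves the arm, as the interface text tells. Its arguments: {"type":"object","properties":{"series":{"type":"array","items":{"type":"object","properties":{"ax":{"type":"number"},"ay":{"type":"number"},"az":{"type":"number"},"dx":{"type":"number"},"dy":{"type":"number"},"dz":{"type":"number"},"hand":{"type":"number"}}}}},"required":["series"]}

```bash
mkdir -p pics; python3 - <<'E'
from cell import *
import cv2,numpy as np
s=read_state();print(s)
for n in ("scene","side","wrist"):
    g=get_image(n);cv2.imwrite(f"pics/{n}0.png",np.array(g["pixels"])[...,::-1]);np.savez(f"pics/{n}0.npz",**g);print(n,g["mtx"],g["R"],g["t"])
a=[cv2.imread(f"pics/{n}0.png") for n in("scene","side","wrist")]
E
ls
```

```text
{'clock': 0.0, 'qpos': array([ 1.12620498,  0.62937051,  0.03844042,  1.51839372, -0.0269652 ,
        0.99629705, -0.01999869]), 'qd': array([-7.84812631e-04,  2.25592447e-04,  3.06718414e-05,  2.11704123e-03,
       -1.98350690e-04,  1.92706343e-03,  9.85949502e-04]), 'tau': array([-1.80089861e-03, -5.63397145e+01,  1.22512210e+00, -1.93443435e+01,
        1.09005219e-02,  1.04663594e-02, -7.66364423e-06]), 'eef_pos': array([ 240.14868623, -603.31987428,  230.36505276]), 'tool_rot': array([-3.13964279e+00,  5.58901215e-05,  3.78812309e-01]), 'force': array([ 7.72485034e-04, -1.10832829e+00, -6.15627788e-01]), 'torque': array([-0.02605251, -0.00531469, -0.00406211]), 'gripper_force': 0.0, 'width': 85.27732756697388}
scene [[425.02453908   0.         253.51543208]
 [  0.         425.02453908 187.0171691 ]
 [  0.           0.           1.        ]] [[ 0.55958351  0.82875927  0.004937  ]
 [ 0.70665725 -0.47401013 -0.52530936]
 [-0.43301482  0.29744322 -0.850897  ]] [-329.83038187 -357.72612081 1677.71750135]
side [[371.58632102   0.         248.72098839]
 [  0.         371.58632102 194.08481414]
 [  0.           0.           1.        ]] [[ 0.76997972 -0.6379735   0.01100217]
 [-0.29866472 -0.37559309 -0.87734213]
 [ 0.56385337  0.67224969 -0.47973923]] [-449.39695418  296.46065902  636.83105322]
wrist [[275.03543645   0.         258.1933178 ]
 [  0.         275.03543645 184.09688233]
 [  0.           0.           1.        ]] [[ 0.37043378 -0.92885673 -0.00199579]
 [-0.88985449 -0.35549391  0.28597738]
 [-0.2663415  -0.10415972 -0.95823429]] [-649.48686909  -37.37815156  379.92377978]
pics
```

View pics/scene0.png

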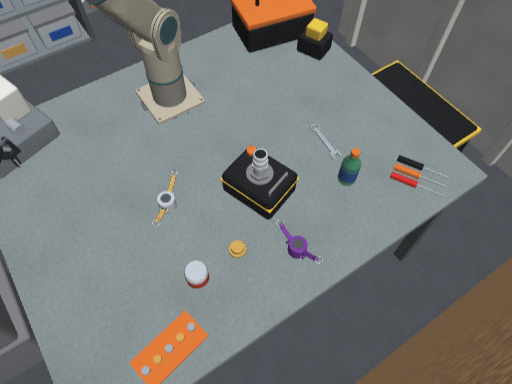

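View pics/side0.png

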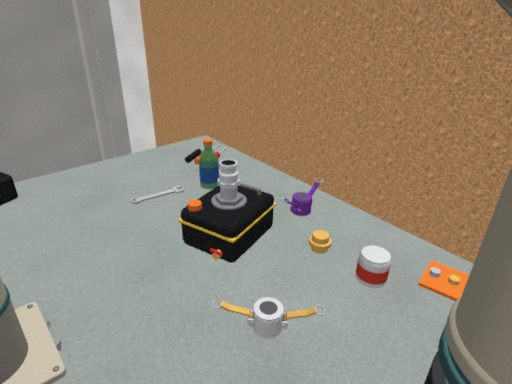

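The scene view shows the silver coupling at about (166,200) with its arms along (175,172)–(155,223). The adaptor tip is near (260,153). The purple decoy is at (297,246), the tin at (196,272), the nipple at (237,248), the spray can at (350,168) and the spanner at (325,141). In the side view the coupling top is at (268,307) and the adaptor tip at (228,163).

```bash
python3 - <<'E'
import cv2,numpy as np
def c(n,x,y,w,h,k):
    a=cv2.imread(f"pics/{n}0.png")[y:y+h,x:x+w]; return cv2.resize(a,(w*k,h*k),interpolation=cv2.INTER_CUBIC)
A=c("scene",140,160,65,75,5);B=c("side",205,280,125,75,3);C=c("scene",235,135,65,50,5);D=c("side",200,145,80,75,4)
out=np.zeros((600,800,3),np.uint8)
out[:375,:325]=A;out[:225,330:705]=B;out[380:600,:325]=C[:220];out[230:530,330:650]=D
cv2.imwrite("pics/c1.png",out)
E
```

```text
(no output)
```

View pics/c1.png

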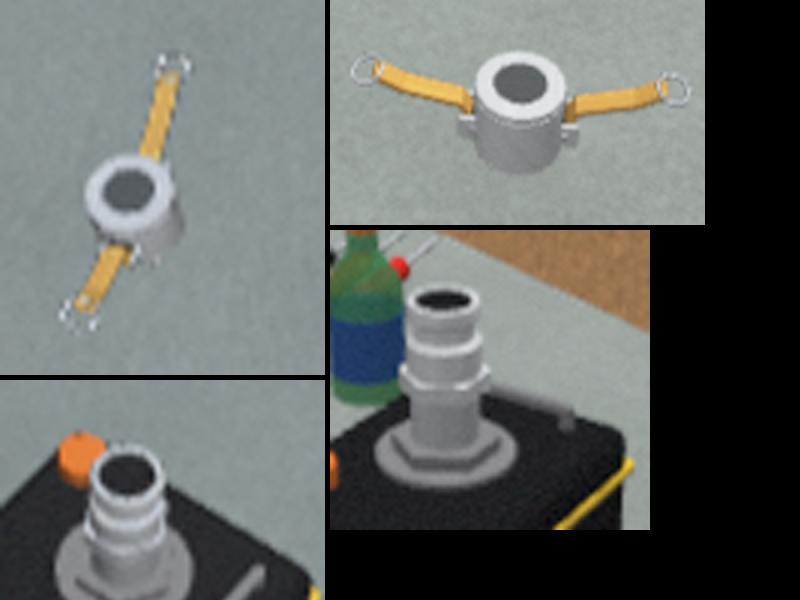

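View pics/wrist0.png

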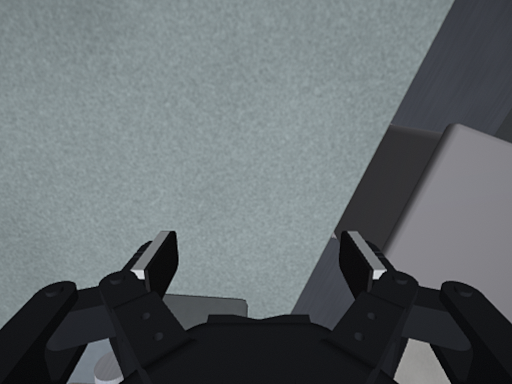

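The crops show dark discs marking the coupling top (scene (166,198), side (268,308)) and the adaptor bore (scene (260,154), side (228,162)). The brass arm ends are at scene (174,174) and (156,221), and side (221,303) and (317,310).

```bash
cat > h.py <<'E'
import numpy as np,cv2
def load(n): return dict(np.load(f"pics/{n}.npz"))
def ray(g,p):
    d=g["R"].T@np.linalg.inv(g["mtx"])@np.array([p[0],p[1],1.]);return -g["R"].T@g["t"],d/np.linalg.norm(d)
def onz(g,p,z):
    o,d=ray(g,p);return o+d*(z-o[2])/d[2]
def tri(*gp):
    A=np.zeros((3,3));b=np.zeros(3);rs=[ray(g,p) for g,p in gp]
    for o,d in rs:
        P=np.eye(3)-np.outer(d,d);A+=P;b+=P@o
    x=np.linalg.solve(A,b);return x,[round(float(np.linalg.norm((np.eye(3)-np.outer(d,d))@(x-o))),1) for o,d in rs]
def dark(g,x,y,r,th=95):
    im=g["pixels"].max(2);m=np.zeros_like(im);m[y-r:y+r,x-r:x+r]=(im[y-r:y+r,x-r:x+r]<th)
    n,l,st,c=cv2.connectedComponentsWithStats(m.astype(np.uint8));k=l[y,x];return c[k],st[k]
def brass(g,x,y,r):
    hs=cv2.cvtColor(g["pixels"],cv2.COLOR_RGB2HSV);m=cv2.inRange(hs,(12,110,110),(28,255,255))
    M=np.zeros_like(m);M[y-r:y+r,x-r:x+r]=m[y-r:y+r,x-r:x+r]
    n,l,st,c=cv2.connectedComponentsWithStats(M);return [(c[i],st[i]) for i in range(1,n) if st[i][4]>15],l
E
python3 - <<'E'
from h import *
np.set_printoptions(precision=1,suppress=True)
a,b=load("scene0"),load("side0")
for p,q,z in(((166,198),(268,308),50),((260,154),(228,162),215)):
    P,sp=dark(a,*p,14);Q,sq=dark(b,*q,20);print(P,sp,Q,sq,tri((a,P),(b,Q)),onz(a,P,z),onz(b,Q,z))
S=[(174.4,174),(156.4,221)];D=[(221,302.7),(316.7,310)]
for s in S:
    for d in D: print(s,d,tri((a,s),(b,d)))
for g,x,y,r in((a,166,198,35),(b,268,308,60)):
    for c,st in brass(g,x,y,r)[0]: print(c,st)
E
```

```text
[255.5 191.5] [     0      0    512    384 196605] [255.5 191.5] [     0      0    512    384 196606] (array([610.2,  -3.5, 133.1]), [9.1, 9.1]) [575.5  16.9  50. ] [713.2 125.8  50. ]
[259.9 153.5] [255 150  11   8  71] [228.  162.2] [222 160  13   5  47] (array([554.8,  45.3, 215.2]), [0.3, 0.3]) [554.9  45.1 215. ] [555.2  46.1 215. ]
(174.4, 174) (221, 302.7) (array([ 370. , -172.4,   52.2]), [1.7, 1.7])
(174.4, 174) (316.7, 310) (array([ 446.9, -256. ,  116.9]), [74.9, 74.9])
(156.4, 221) (221, 302.7) (array([ 415.4, -233.4,   18. ]), [81.4, 81.4])
(156.4, 221) (316.7, 310) (array([ 494.9, -302.5,   55.2]), [0.3, 0.3])
[171.3 183.6] [168 176   7  16  58]
[160.5 214.4] [155 209  11  13  53]
[319.5 249.7] [312 248  16   5  65]
[215.2 255.6] [212 253   8   6  31]
[237.  309.2] [222 302  31  16 195]
[298.6 313.6] [283 308  32  13 201]
```

```bash
python3 - <<'E'
from h import *
np.set_printoptions(precision=1,suppress=True)
a,b=load("scene0"),load("side0")
print(a["pixels"].max(2)[190:208,156:178]);
for th in (110,120,130):
    P,sp=dark(a,166,198,8,th);Q,sq=dark(b,268,308,12,th);print(P,sp,Q,sq,tri((a,P),(b,Q)),onz(a,P,50),onz(b,Q,50))
E
```

```text
[[148 147 145 147 152 147 147 150 156 160 162 162 214 205 209 216 139 145
  146 149 150 147]
 [144 146 147 148 146 154 165 190 193 195 194 196 201 198 202 208 130 145
  146 152 147 148]
 [144 145 147 148 162 195 199 217 215 214 213 213 212 214 197 186 151 177
  149 148 148 147]
 [146 148 146 166 197 214 215 193 187 180 179 179 199 212 213 212 192 190
  145 148 150 151]
 [149 148 162 200 214 215 192 136 133 116 114 114 150 179 213 212 213 193
  134 150 151 149]
 [147 153 202 217 215 193 133  99  98  98  98  95  98 111 185 211 212 212
  139 148 149 148]
 [144 176 217 216 203 136  97  98  98  97  97  96  98  98 130 213 213 213
  166 145 147 147]
 [143 194 212 214 172  97  98  97  97  96  98  98  98  98  97 213 214 213
  189 145 147 145]
 [144 206 216 212 157  97  97  97  98  97  98  97 101  99 114 214 214 215
  189 139 145 145]
 [146 205 214 213 157 100  98  96 100  98  98  96  98  99 157 212 213 210
  160 132 148 148]
 [144 186 214 212 188 134  98  95  96  99  97 100  98 129 198 212 209 205
  120 122 149 151]
 [145 176 213 211 212 187 132 100  99 100  97  90 130 184 212 211 210 180
  1
[... 366 characters left out ...]
42
  138 128 121 152]
 [146 147 145 115 129 148 153 170 172 177 176 158 161 148 155 150 151 144
  138 130 130 149]
 [144 144 147 119 104 123 115 149 151 159 162 150 154 157 153 150 152 142
  137 133 143 149]]
[165.2 197.9] [161 195  10   7  54] [268.1 307.4] [260 302  17  12 158] (array([ 432.7, -239.1,   50.7]), [0.5, 0.5]) [ 432.6 -239.5   50. ] [ 433.1 -238.    50. ]
[165.4 197.6] [161 194  10   8  59] [268.  307.4] [260 302  17  12 161] (array([ 432.5, -238.5,   50.8]), [0.2, 0.2]) [ 432.1 -238.5   50. ] [ 433.  -237.7   50. ]
[165.5 197.7] [161 194  10   8  60] [268.1 307.5] [260 302  17  12 168] (array([ 432.6, -238.4,   50.5]), [0.1, 0.1]) [ 432.3 -238.5   50. ] [ 432.9 -237.9   50. ]
```

```bash
cat > mv.py <<'E'
import numpy as np
from scipy.spatial.transform import Rotation as Ro
from cell import read_state
def go(pos,rpy,s=None):
    s=s or read_state();R=Ro.from_euler("xyz",s["tool_rot"]);T=Ro.from_euler("xyz",rpy)
    d=R.inv().apply(np.array(pos)-s["eef_pos"])/10;r=(R.inv()*T).as_rotvec();return np.round(d,2),np.round(r,3)
def st():
    s=read_state();print("t",round(s["clock"],1),"p",np.round(s["eef_pos"],1),"rpy",np.round(s["tool_rot"],3),"F",np.round(s["force"],1),"w",round(s["width"],1),round(s["gripper_force"],1),"q",np.round(s["qpos"],2));return s
E
python3 - <<'E'
from mv import *; from h import *
st();print(go([432.6,-238.2,120],[np.pi,0,-.806]))
a=load("scene0");print(onz(a,(251,151),125),onz(a,(277,184),125))
E
```

```text
t 0.1 p [ 240.2 -603.5  230.6] rpy [-3.14   0.     0.379] F [ 0.3 -0.4 -0. ] w 85.2 0.0 q [ 1.13  0.63  0.04  1.52 -0.03  1.   -0.02]
(array([ 31.38, -26.81,  11.1 ]), array([-1.000e-03,  1.000e-03,  1.185e+00]))
[476.95428662  65.3085331  125.        ] [627.22782758  61.6065067  125.        ]
```

{"api": "send_rows", "payload": {
  "series": [
    {"dx":31.4,"dy":-26.8,"dz":11.1,"az":1.185,"hand":0},
    {"dx":31.4,"dy":-26.8,"dz":11.1,"az":1.185,"hand":0},
    {"dx":31.4,"dy":-26.8,"dz":11.1,"az":1.185,"hand":0},
    {"dx":31.4,"dy":-26.8,"dz":11.1,"az":1.185,"hand":0},
    {"dx":31.4,"dy":-26.8,"dz":11.1,"az":1.185,"hand":0},
    {"dx":31.4,"dy":-26.8,"dz":11.1,"az":1.185,"hand":0},
    {"dx":31.4,"dy":-26.8,"dz":11.1,"az":1.185,"hand":0},
    {"dx":31.4,"dy":-26.8,"dz":11.1,"az":1.185,"hand":0},
    {"dx":31.4,"dy":-26.8,"dz":11.1,"az":1.185,"hand":0},
    {"dx":31.4,"dy":-26.8,"dz":11.1,"az":1.185,"hand":0}
  ]
}}

```text
invalid input at $.series[0]: expected keys ax, ay, az, dx, dy, dz, hand
```

```bash
python3 - <<'E'
from mv import *; from cell import *; import cv2
st();print(go([432.6,-238.2,8],[np.pi,0,-.806]))
g=get_image("wrist");np.savez("pics/w1.npz",**g);cv2.imwrite("pics/w1.png",g["pixels"][...,::-1])
E
```

```text
t 0.1 p [ 240.2 -603.5  230.6] rpy [-3.14   0.     0.379] F [ 0.3 -0.4 -0. ] w 85.2 0.0 q [ 1.13  0.63  0.04  1.52 -0.03  1.   -0.02]
(array([ 31.39, -26.79,  22.3 ]), array([-1.000e-03,  1.000e-03,  1.185e+00]))
```

View pics/w1.png

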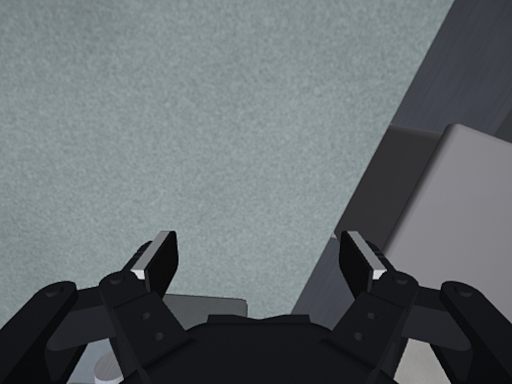

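The move was refused because every key is required, so the view is unchanged: bare bench and the finger tips at (160,260) and (360,260).

{"api": "send_rows", "payload": {
  "series": [
    {"ax":0,"ay":0,"az":1.185,"dx":31.4,"dy":-26.8,"dz":11.1,"hand":0},
    {"ax":0,"ay":0,"az":1.185,"dx":31.4,"dy":-26.8,"dz":11.1,"hand":0},
    {"ax":0,"ay":0,"az":1.185,"dx":31.4,"dy":-26.8,"dz":11.1,"hand":0},
    {"ax":0,"ay":0,"az":1.185,"dx":31.4,"dy":-26.8,"dz":11.1,"hand":0},
    {"ax":0,"ay":0,"az":1.185,"dx":31.4,"dy":-26.8,"dz":11.1,"hand":0},
    {"ax":0,"ay":0,"az":1.185,"dx":31.4,"dy":-26.8,"dz":11.1,"hand":0},
    {"ax":0,"ay":0,"az":1.185,"dx":31.4,"dy":-26.8,"dz":11.1,"hand":0},
    {"ax":0,"ay":0,"az":1.185,"dx":31.4,"dy":-26.8,"dz":11.1,"hand":0},
    {"ax":0,"ay":0,"az":1.185,"dx":31.4,"dy":-26.8,"dz":11.1,"hand":0},
    {"ax":0,"ay":0,"az":1.185,"dx":31.4,"dy":-26.8,"dz":11.1,"hand":0}
  ]
}}

```text
clock: 1.2
eef_pos: [434.8, -233.3, 119.0]
tool_rot: [-3.14, 0.004, -0.798]
force: [0.5, -0.0, 0.5]
width: 85.3
gripper_force: 0.0
```

```bash
python3 - <<'E'
from mv import *; from cell import *; import cv2
st();print(go([432.6,-238.2,8],[np.pi,0,-.806]))
g=get_image("wrist");np.savez("pics/w2.npz",**g);cv2.imwrite("pics/w2.png",g["pixels"][...,::-1])
E
```

```text
t 1.2 p [ 434.8 -233.3  119. ] rpy [-3.14   0.004 -0.798] F [ 0.5 -0.   0.5] w 85.3 0.0 q [ 0.21  0.61  0.34  2.06 -0.38  0.54 -1.54]
(array([ 0.24,  0.52, 11.1 ]), array([-0.001,  0.004,  0.008]))
```

View pics/w2.png

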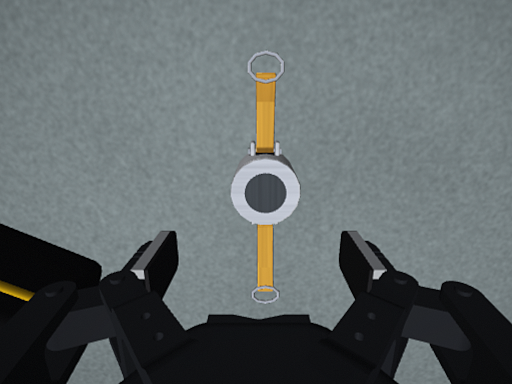

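The wrist view has the coupling top centred at (265,192) between the fingers. The arms run straight up and down at column about 265, so the yaw is right.

```bash
python3 - <<'E'
from mv import *; from h import *; from cell import *
g=load("w2");P,sp=dark(g,265,192,25,125);p=onz(g,P,50);print(P,sp,p,st() and 0)
(bs,l)=brass(g,265,190,120);
for c,s in bs: print(c,s)
u=onz(g,(265.5,75),60);v=onz(g,(264,293),60);print(u,v,np.arctan2(*(u-v)[1::-1]))
print(go([432.6,-238.2,8],[np.pi,0,-.806]))
E
```

```text
t 1.2 p [ 433.9 -236.4  119.7] rpy [-3.141e+00  1.000e-03 -8.010e-01] F [-0.2 -0.3 -0.2] w 85.4 0.0 q [ 0.21  0.61  0.34  2.06 -0.38  0.54 -1.54]
[265.02978056 192.71316614] [ 245  173   41   40 1276] [ 432.8357916  -238.78210567   50.        ] 0
[265.41284404  75.33027523] [256  73  20   7 109]
[264.98078463 115.74379504] [ 256   81   20   71 1249]
[264.96416938 254.88382193] [257 225  16  62 921]
[265.         289.51851852] [258 288  15   3  27]
[ 494.93399497 -301.55348791   60.        ] [ 371.18557206 -175.00552059   60.        ] -0.7965826142354945
(array([ 0.05,  0.22, 11.17]), array([-0.   ,  0.001,  0.005]))
```

{"api": "send_rows", "payload": {
  "series": [
    {"ax":0,"ay":0,"az":0,"dx":0,"dy":0.05,"dz":4,"hand":0},
    {"ax":0,"ay":0,"az":0,"dx":0,"dy":0.05,"dz":7,"hand":0},
    {"ax":0,"ay":0,"az":0,"dx":0,"dy":0.05,"dz":9,"hand":0},
    {"ax":0,"ay":0,"az":0,"dx":0,"dy":0.05,"dz":10.5,"hand":0},
    {"ax":0,"ay":0,"az":0,"dx":0,"dy":0.05,"dz":11.2,"hand":0},
    {"ax":0,"ay":0,"az":0,"dx":0,"dy":0.05,"dz":11.2,"hand":0},
    {"ax":0,"ay":0,"az":0,"dx":0,"dy":0.05,"dz":11.2,"hand":0},
    {"ax":0,"ay":0,"az":0,"dx":0,"dy":0.05,"dz":11.2,"hand":0}
  ]
}}

```text
clock: 2.05
eef_pos: [433.2, -239.8, 9.2]
tool_rot: [-3.141, -0.002, -0.807]
force: [-1.1, -0.6, 0.4]
width: 85.6
gripper_force: 0.0
```

{"api": "send_rows", "payload": {
  "series": [
    {"ax":0,"ay":0,"az":0,"dx":0,"dy":0,"dz":0,"hand":0.2},
    {"ax":0,"ay":0,"az":0,"dx":0,"dy":0,"dz":0,"hand":0.4},
    {"ax":0,"ay":0,"az":0,"dx":0,"dy":0,"dz":0,"hand":1},
    {"ax":0,"ay":0,"az":0,"dx":0,"dy":0,"dz":0,"hand":1},
    {"ax":0,"ay":0,"az":0,"dx":0,"dy":0,"dz":0,"hand":1},
    {"ax":0,"ay":0,"az":0,"dx":0,"dy":0,"dz":0,"hand":1},
    {"ax":0,"ay":0,"az":0,"dx":0,"dy":0,"dz":0,"hand":1},
    {"ax":0,"ay":0,"az":0,"dx":0,"dy":0,"dz":0,"hand":1}
  ]
}}

```text
clock: 2.85
eef_pos: [433.0, -239.3, 9.1]
tool_rot: [-3.141, -0.001, -0.806]
force: [-1.4, 1.4, 8.0]
width: 55.8
gripper_force: 62.4
```

```bash
python3 - <<'E'
from mv import *
s=st();print(s["torque"]);print(go([500,-160,290],[np.pi,0,-.4]),go([555,45.6,290],[np.pi,0,.08]))
E
```

```text
t 2.9 p [ 433.  -239.3    9.1] rpy [-3.141e+00 -1.000e-03 -8.060e-01] F [-1.4  1.4  8. ] w 55.8 62.4 q [ 0.33  0.8   0.18  2.1  -0.49  0.28 -1.44]
[-0.01239753  0.26203383  0.01784288]
(array([ -1.05, -10.34, -28.09]), array([-0.   , -0.001, -0.406])) (array([-12.08, -28.54, -28.09]), array([ 0.   , -0.001, -0.886]))
```

{"api": "send_rows", "payload": {
  "series": [
    {"ax":0,"ay":0,"az":0,"dx":0,"dy":0,"dz":-1,"hand":1},
    {"ax":0,"ay":0,"az":0,"dx":0,"dy":0,"dz":-4,"hand":1},
    {"ax":0,"ay":0,"az":0,"dx":0,"dy":0,"dz":-8,"hand":1},
    {"ax":0,"ay":0,"az":0,"dx":0,"dy":0,"dz":-12,"hand":1},
    {"ax":0,"ay":0,"az":0,"dx":0,"dy":0,"dz":-16,"hand":1},
    {"ax":0,"ay":0,"az":0,"dx":0,"dy":0,"dz":-20,"hand":1},
    {"ax":0,"ay":0,"az":0,"dx":0,"dy":0,"dz":-23,"hand":1},
    {"ax":0,"ay":0,"az":0,"dx":0,"dy":0,"dz":-25,"hand":1},
    {"ax":0,"ay":0,"az":0,"dx":0,"dy":0,"dz":-26,"hand":1},
    {"ax":0,"ay":0,"az":0,"dx":0,"dy":0,"dz":-26,"hand":1}
  ]
}}

```text
clock: 3.85
eef_pos: [432.8, -239.0, 269.2]
tool_rot: [-3.141, -0.001, -0.806]
force: [0.3, 0.3, -4.1]
width: 55.5
gripper_force: 65.3
```

{"api": "send_rows", "payload": {
  "series": [
    {"ax":0,"ay":0,"az":-0.12,"dx":-0.8,"dy":-1.9,"dz":0,"hand":1},
    {"ax":0,"ay":0,"az":-0.24,"dx":-2.0,"dy":-4.7,"dz":0,"hand":1},
    {"ax":0,"ay":0,"az":-0.36,"dx":-3.4,"dy":-8.0,"dz":0,"hand":1},
    {"ax":0,"ay":0,"az":-0.48,"dx":-4.8,"dy":-11.3,"dz":0,"hand":1},
    {"ax":0,"ay":0,"az":-0.6,"dx":-6.2,"dy":-14.6,"dz":0,"hand":1},
    {"ax":0,"ay":0,"az":-0.72,"dx":-7.6,"dy":-17.9,"dz":0,"hand":1},
    {"ax":0,"ay":0,"az":-0.84,"dx":-9.0,"dy":-21.2,"dz":0,"hand":1},
    {"ax":0,"ay":0,"az":-0.96,"dx":-10.4,"dy":-24.5,"dz":0,"hand":1},
    {"ax":0,"ay":0,"az":-1.08,"dx":-11.4,"dy":-27.0,"dz":0,"hand":1},
    {"ax":0,"ay":0,"az":-1.2,"dx":-12.1,"dy":-28.5,"dz":0,"hand":1}
  ]
}}

```text
clock: 4.85
eef_pos: [554.0, 48.5, 266.1]
tool_rot: [-3.139, 0.003, 0.402]
force: [-1.2, -1.2, -3.0]
width: 55.5
gripper_force: 65.3
```

{"api": "send_rows", "payload": {
  "series": [
    {"ax":0,"ay":0,"az":-0.12,"dx":0,"dy":0,"dz":0,"hand":1},
    {"ax":0,"ay":0,"az":-0.24,"dx":0,"dy":0,"dz":0,"hand":1},
    {"ax":0,"ay":0,"az":-0.36,"dx":0,"dy":0,"dz":0,"hand":1},
    {"ax":0,"ay":0,"az":-0.48,"dx":0,"dy":0,"dz":0,"hand":1},
    {"ax":0,"ay":0,"az":-0.6,"dx":0,"dy":0,"dz":0,"hand":1},
    {"ax":0,"ay":0,"az":-0.72,"dx":0,"dy":0,"dz":0,"hand":1},
    {"ax":0,"ay":0,"az":-0.86,"dx":0,"dy":0,"dz":0,"hand":1},
    {"ax":0,"ay":0,"az":-1.0,"dx":0,"dy":0,"dz":0,"hand":1},
    {"ax":0,"ay":0,"az":-1.13,"dx":0,"dy":0,"dz":0,"hand":1},
    {"ax":0,"ay":0,"az":-1.257,"dx":0,"dy":0,"dz":0,"hand":1}
  ]
}}

```text
clock: 5.85
eef_pos: [553.1, 45.2, 266.1]
tool_rot: [-3.137, -0.0, 1.656]
force: [-0.0, -0.2, -3.4]
width: 55.4
gripper_force: 65.2
```

```bash
python3 - <<'E'
from mv import *; from h import *; from cell import *
st()
out=[]
for n,(x,y) in(("scene",(260,140)),("side",(228,130))):
    g=get_image(n);np.savez(f"pics/{n}1.npz",**g);c=g["pixels"][y-65:y+65,x-60:x+60,::-1];out.append(cv2.resize(c,None,fx=3.3,fy=3.3,interpolation=2))
cv2.imwrite("pics/c3.png",np.hstack(out));print(go([555,45.6,260],[np.pi,0,1.65]))
st()
E
```

```text
t 5.8 p [553.1  45.2 266.1] rpy [-3.137 -0.     1.656] F [-0.  -0.2 -3.4] w 55.4 65.2 q [-0.    0.46 -0.19  1.73  0.1   0.96 -0.15]
(array([0.03, 0.17, 0.63]), array([-0.004, -0.001,  0.001]))
t 6.0 p [553.3  45.1 266.3] rpy [-3.137e+00 -1.000e-03  1.651e+00] F [-0.5 -0.3 -4.3] w 55.3 65.2 q [-0.    0.46 -0.19  1.73  0.1   0.96 -0.15]
```

View pics/c3.png

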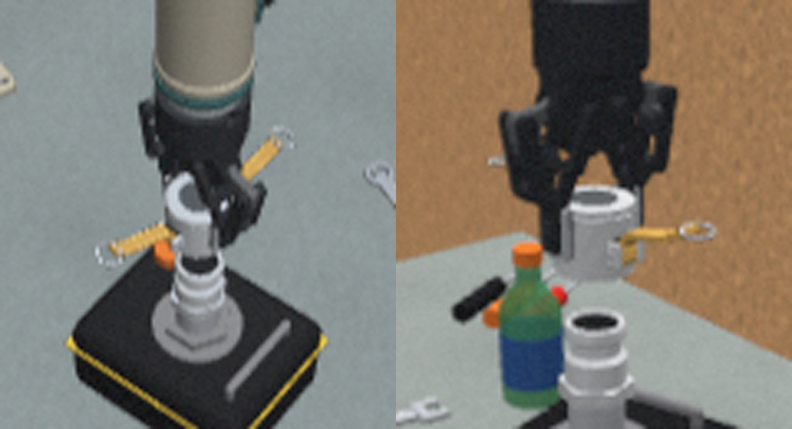

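The coupling is held upright just above the adaptor and roughly concentric. Its side-view top disc is near (230,125), and the rim clears the tip by about 40 mm.

```bash
python3 - <<'E'
from mv import *; from h import *; from cell import *
np.set_printoptions(precision=1,suppress=True)
b=load("side1");a=load("scene1")
s=st();z=s["eef_pos"][2]+41
for th in(100,110,120):
    P,sp=dark(b,229,125,16,th);print(P,sp,onz(b,P,z))
P,sp=dark(b,228,162,14);print(P,onz(b,P,215))
g=get_image("wrist");np.savez("pics/w3.npz",**g)
o=load("w2")
m=g["pixels"].max(2);print(m[150:330:8,262])
cv2.imwrite("pics/w3.png",g["pixels"][...,::-1])
E
```

```text
t 6.0 p [553.3  45.1 266.3] rpy [-3.1 -0.   1.7] F [-0.5 -0.3 -4.3] w 55.3 65.2 q [-0.   0.5 -0.2  1.7  0.1  1.  -0.1]
[255.6 191.7] [     0      0    512    384 196142] [ 397.7 -235.2  307.3]
[225.8 119.1] [213 109  32  32 486] [575.9  79.9 307.3]
[225.6 120.5] [213 109  32  32 553] [568.9  71.3 307.3]
[228.  162.2] [555.1  46.1 215. ]
[239 238 238 238 238 238 141 129 215 244 241 242 124 109 108 108 109 107
 108 107 106 233  22]
```

View pics/w3.png

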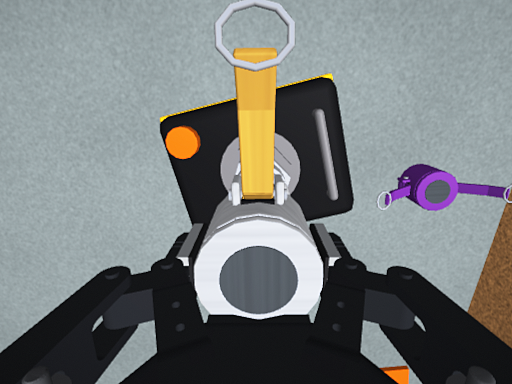

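The wrist view shows the held coupling's top disc at (258,280), gripped squarely between the pads, with the tank and adaptor below.

```bash
python3 - <<'E'
from mv import *; from h import *
np.set_printoptions(precision=1,suppress=True)
g=load("w3");s=read_state()
P,sp=dark(g,258,280,60,165)
m=cv2.inRange(g["pixels"].max(2),90,165);m[:240]=0;m[320:]=0;m[:,:212]=0;m[:,305:]=0
m=cv2.morphologyEx(m,cv2.MORPH_OPEN,np.ones((5,5)));n,l,st_,c=cv2.connectedComponentsWithStats(m);k=l[280,258];print(c[k],st_[k],onz(g,c[k],s["eef_pos"][2]+41),s["eef_pos"])
k=cv2.inRange(g["pixels"].max(2),0,1)
# wrist at w2: calibration check of same feature was (432.8,-238.8) vs grasp TCP (433.0,-239.3)
print(go([555,45.6,s["eef_pos"][2]],[np.pi,0,1.65]))
E
```

```text
[258.2 279.8] [ 219  247   79   67 4024] [554.2  44.3 307.6] [553.5  45.1 266.6]
(array([ 0. ,  0.2, -0. ]), array([-0., -0., -0.]))
```

{"api": "send_rows", "payload": {
  "series": [
    {"ax":0,"ay":0,"az":0,"dx":0.06,"dy":0.08,"dz":1,"hand":1},
    {"ax":0,"ay":0,"az":0,"dx":0.12,"dy":0.16,"dz":2,"hand":1},
    {"ax":0,"ay":0,"az":0,"dx":0.12,"dy":0.16,"dz":3,"hand":1},
    {"ax":0,"ay":0,"az":0,"dx":0.12,"dy":0.16,"dz":3.7,"hand":1},
    {"ax":0,"ay":0,"az":0,"dx":0.12,"dy":0.16,"dz":3.9,"hand":1},
    {"ax":0,"ay":0,"az":0,"dx":0.12,"dy":0.16,"dz":3.9,"hand":1},
    {"ax":0,"ay":0,"az":0,"dx":0.12,"dy":0.16,"dz":3.9,"hand":1}
  ]
}}

```text
clock: 6.7
eef_pos: [556.4, 46.8, 229.6]
tool_rot: [3.141, -0.0, 1.651]
force: [0.3, -0.4, -3.4]
width: 55.7
gripper_force: 65.3
```

{"api": "send_rows", "payload": {
  "series": [
    {"ax":0,"ay":0,"az":0,"dx":0,"dy":0,"dz":0.15,"hand":1},
    {"ax":0,"ay":0,"az":0,"dx":0,"dy":0,"dz":0.3,"hand":1},
    {"ax":0,"ay":0,"az":0,"dx":0,"dy":0,"dz":0.45,"hand":1},
    {"ax":0,"ay":0,"az":0,"dx":0,"dy":0,"dz":0.6,"hand":1},
    {"ax":0,"ay":0,"az":0,"dx":0,"dy":0,"dz":0.7,"hand":1}
  ]
}}

```text
clock: 7.2
eef_pos: [556.0, 46.8, 222.2]
tool_rot: [-3.141, -0.0, 1.651]
force: [0.9, -0.1, -4.1]
width: 55.5
gripper_force: 65.3
```

```bash
python3 - <<'E'
from mv import *
s=st();print(s["torque"])
E
```

```text
t 7.2 p [556.   46.8 222.2] rpy [-3.141 -0.     1.651] F [ 0.9 -0.1 -4.1] w 55.5 65.3 q [-0.01  0.51 -0.18  1.79  0.12  0.86 -0.17]
[0.04540411 0.04217968 0.03101824]
```

{"api": "send_rows", "payload": {
  "series": [
    {"ax":0,"ay":0,"az":0,"dx":0,"dy":-0.07,"dz":0.15,"hand":1},
    {"ax":0,"ay":0,"az":0,"dx":0,"dy":-0.07,"dz":0.3,"hand":1},
    {"ax":0,"ay":0,"az":0,"dx":0,"dy":-0.07,"dz":0.45,"hand":1},
    {"ax":0,"ay":0,"az":0,"dx":0,"dy":-0.07,"dz":0.6,"hand":1},
    {"ax":0,"ay":0,"az":0,"dx":0,"dy":-0.07,"dz":0.7,"hand":1}
  ]
}}

```text
clock: 7.7
eef_pos: [555.3, 46.7, 215.1]
tool_rot: [-3.141, 0.0, 1.651]
force: [0.3, -0.6, -4.0]
width: 55.6
gripper_force: 65.5
```

```bash
python3 - <<'E'
from mv import *
s=st();print(s["torque"])
E
```

```text
t 7.7 p [555.3  46.7 215.1] rpy [-3.141  0.     1.651] F [ 0.3 -0.6 -4. ] w 55.6 65.5 q [-0.01  0.52 -0.18  1.79  0.12  0.84 -0.17]
[-0.00070303  0.06696949 -0.03380952]
```

{"api": "send_rows", "payload": {
  "series": [
    {"ax":0,"ay":0,"az":0,"dx":0,"dy":0,"dz":0.3,"hand":1},
    {"ax":0,"ay":0,"az":0,"dx":0,"dy":0,"dz":0.6,"hand":1},
    {"ax":0,"ay":0,"az":0,"dx":0,"dy":0,"dz":0.9,"hand":1},
    {"ax":0,"ay":0,"az":0,"dx":0,"dy":0,"dz":1.2,"hand":1},
    {"ax":0,"ay":0,"az":0,"dx":0,"dy":0,"dz":1.5,"hand":1},
    {"ax":0,"ay":0,"az":0,"dx":0,"dy":0,"dz":1.8,"hand":1}
  ]
}}

```text
clock: 8.3
eef_pos: [555.5, 46.9, 197.1]
tool_rot: [3.141, -0.0, 1.651]
force: [-0.9, 0.5, -4.0]
width: 55.6
gripper_force: 65.4
```

{"api": "send_rows", "payload": {
  "series": [
    {"ax":0,"ay":0,"az":0,"dx":0,"dy":0,"dz":0.1,"hand":1},
    {"ax":0,"ay":0,"az":0,"dx":0,"dy":0,"dz":0.2,"hand":1},
    {"ax":0,"ay":0,"az":0,"dx":0,"dy":0,"dz":0.3,"hand":1}
  ]
}}

```text
clock: 8.6
eef_pos: [555.5, 46.9, 194.4]
tool_rot: [3.141, -0.0, 1.651]
force: [-0.7, 1.3, -3.1]
width: 55.6
gripper_force: 65.4
```

```bash
python3 - <<'E'
from mv import *
s=st();print(s["torque"])
E
```

```text
t 8.6 p [555.5  46.9 194.4] rpy [ 3.141 -0.     1.651] F [-0.7  1.3 -3.1] w 55.6 65.4 q [-0.02  0.54 -0.17  1.82  0.13  0.79 -0.18]
[ 0.23998254  0.06862945 -0.07307532]
```

{"api": "send_rows", "payload": {
  "series": [
    {"ax":0,"ay":0,"az":0,"dx":0,"dy":0,"dz":0.1,"hand":1},
    {"ax":0,"ay":0,"az":0,"dx":0,"dy":0,"dz":0.2,"hand":1},
    {"ax":0,"ay":0,"az":0,"dx":0,"dy":0,"dz":0.3,"hand":1}
  ]
}}

```text
clock: 8.9
eef_pos: [555.5, 46.9, 192.4]
tool_rot: [3.141, -0.0, 1.651]
force: [-4.4, 0.1, 7.1]
width: 55.3
gripper_force: 66.0
```

{"api": "send_rows", "payload": {
  "series": [
    {"ax":0,"ay":0,"az":0,"dx":0,"dy":0,"dz":0.1,"hand":1},
    {"ax":0,"ay":0,"az":0,"dx":0,"dy":0,"dz":0.2,"hand":1}
  ]
}}

```text
clock: 9.1
eef_pos: [555.5, 46.9, 190.7]
tool_rot: [3.141, 0.0, 1.651]
force: [-3.6, 2.1, 8.6]
width: 55.9
gripper_force: 66.2
```

```bash
python3 - <<'E'
from mv import *
s=st();print(s["torque"])
E
```

```text
t 9.1 p [555.5  46.9 190.7] rpy [3.141 0.    1.651] F [-3.6  2.1  8.6] w 55.9 66.2 q [-0.02  0.55 -0.17  1.82  0.13  0.78 -0.18]
[0.21807125 0.8963149  0.01560743]
```

{"api": "send_rows", "payload": {
  "series": [
    {"ax":0,"ay":0,"az":0,"dx":0,"dy":0,"dz":0.1,"hand":1},
    {"ax":0,"ay":0,"az":0,"dx":0,"dy":0,"dz":0.15,"hand":1}
  ]
}}

```text
clock: 9.3
eef_pos: [555.5, 46.9, 189.4]
tool_rot: [3.141, 0.0, 1.651]
force: [-4.5, 1.3, 10.7]
width: 55.9
gripper_force: 66.3
```

{"api": "send_rows", "payload": {
  "series": [
    {"ax":0,"ay":0,"az":0,"dx":0,"dy":0,"dz":0.08,"hand":1},
    {"ax":0,"ay":0,"az":0,"dx":0,"dy":0,"dz":0.08,"hand":1}
  ]
}}

```text
clock: 9.5
eef_pos: [555.5, 46.9, 188.6]
tool_rot: [3.141, 0.0, 1.651]
force: [-4.6, 0.7, 9.3]
width: 55.5
gripper_force: 66.4
```

{"api": "send_rows", "payload": {
  "series": [
    {"ax":0,"ay":0,"az":0,"dx":0,"dy":0,"dz":0.08,"hand":1},
    {"ax":0,"ay":0,"az":0,"dx":0,"dy":0,"dz":0.08,"hand":1}
  ]
}}

```text
clock: 9.7
eef_pos: [555.5, 46.9, 188.0]
tool_rot: [3.14, 0.0, 1.651]
force: [-4.8, 1.3, 9.5]
width: 55.3
gripper_force: 66.5
```

{"api": "send_rows", "payload": {
  "series": [
    {"ax":0,"ay":0,"az":0,"dx":0,"dy":0,"dz":0.06,"hand":1},
    {"ax":0,"ay":0,"az":0,"dx":0,"dy":0,"dz":0.06,"hand":1}
  ]
}}

```text
clock: 9.9
eef_pos: [555.5, 46.9, 187.5]
tool_rot: [3.14, 0.0, 1.651]
force: [-4.4, 1.9, 11.1]
width: 55.7
gripper_force: 66.5
```

{"api": "send_rows", "payload": {
  "series": [
    {"ax":0,"ay":0,"az":0,"dx":0,"dy":0,"dz":0.06,"hand":1},
    {"ax":0,"ay":0,"az":0,"dx":0,"dy":0,"dz":0.06,"hand":1}
  ]
}}

```text
clock: 10.1
eef_pos: [555.5, 46.9, 187.3]
tool_rot: [3.14, 0.0, 1.651]
force: [-5.9, 0.6, 14.2]
width: 55.4
gripper_force: 67.2
```

{"api": "send_rows", "payload": {
  "series": [
    {"ax":0,"ay":0,"az":0,"dx":0,"dy":0,"dz":0.05,"hand":1},
    {"ax":0,"ay":0,"az":0,"dx":0,"dy":0,"dz":0.05,"hand":1}
  ]
}}

```text
clock: 10.3
eef_pos: [555.5, 46.9, 187.2]
tool_rot: [3.14, 0.0, 1.651]
force: [-7.2, 0.3, 17.1]
width: 55.4
gripper_force: 67.4
```

```bash
python3 - <<'E'
from mv import *; from h import *; from cell import *
s=st();g=get_image("side");np.savez("pics/side2.npz",**g)
c=cv2.resize(g["pixels"][90:230,165:305,::-1],None,fx=4,fy=4,interpolation=2);cv2.imwrite("pics/c4.png",c)
E
```

```text
t 10.3 p [555.5  46.9 187.2] rpy [3.14  0.    1.651] F [-7.2  0.3 17.1] w 55.4 67.4 q [-0.02  0.55 -0.17  1.82  0.13  0.77 -0.18]
```

View pics/c4.png

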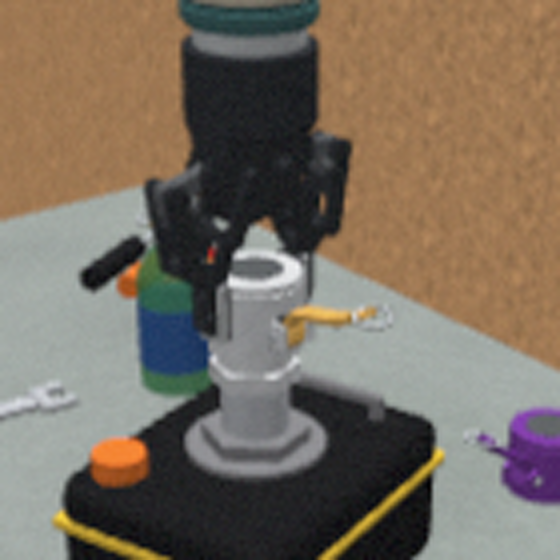

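The side view shows the coupling seated, with its rim just above the hex collar (crop (255,372)) and one arm at (335,317) level or sloping slightly up. I felt a firm stop, so I release.

{"api": "send_rows", "payload": {
  "series": [
    {"ax":0,"ay":0,"az":0,"dx":0,"dy":0,"dz":-0.2,"hand":1},
    {"ax":0,"ay":0,"az":0,"dx":0,"dy":0,"dz":-0.2,"hand":0},
    {"ax":0,"ay":0,"az":0,"dx":0,"dy":0,"dz":-0.2,"hand":0},
    {"ax":0,"ay":0,"az":0,"dx":0,"dy":0,"dz":-0.2,"hand":0},
    {"ax":0,"ay":0,"az":0,"dx":0,"dy":0,"dz":-0.2,"hand":0},
    {"ax":0,"ay":0,"az":0,"dx":0,"dy":0,"dz":-0.2,"hand":0},
    {"ax":0,"ay":0,"az":0,"dx":0,"dy":0,"dz":-0.2,"hand":0}
  ]
}}

```text
clock: 11.05
eef_pos: [555.4, 46.7, 186.4]
tool_rot: [-3.142, -0.0, 1.651]
force: [0.9, -1.3, 0.0]
width: 85.6
gripper_force: 0.0
```

{"api": "send_rows", "payload": {
  "series": [
    {"ax":0,"ay":0,"az":0,"dx":0,"dy":0,"dz":-2,"hand":0},
    {"ax":0,"ay":0,"az":0,"dx":0,"dy":0,"dz":-6,"hand":0},
    {"ax":0,"ay":0,"az":0,"dx":0,"dy":0,"dz":-10,"hand":0},
    {"ax":0,"ay":0,"az":0,"dx":0,"dy":0,"dz":-13,"hand":1},
    {"ax":0,"ay":0,"az":0,"dx":0,"dy":0,"dz":-15,"hand":1},
    {"ax":0,"ay":0,"az":0,"dx":0,"dy":0,"dz":-16,"hand":1}
  ]
}}

```text
clock: 11.65
eef_pos: [556.2, 46.9, 348.7]
tool_rot: [3.138, -0.0, 1.651]
force: [0.6, 0.8, -0.0]
width: 44.1
gripper_force: 0.0
```

```bash
python3 - <<'E'
from mv import *; from h import *; from cell import *
s=st();out=[]
for n,(x,y) in(("scene",(260,150)),("side",(228,150)),("wrist",(256,230))):
    g=get_image(n);np.savez(f"pics/{n}3.npz",**g);r=45 if n!="wrist" else 130
    out.append(cv2.resize(g["pixels"][y-r:y+r,x-r:x+r,::-1],(266,266),interpolation=2))
cv2.imwrite("pics/c5.png",cv2.resize(np.hstack(out),(798,266)))
E
```

```text
t 11.7 p [556.2  46.9 348.7] rpy [ 3.138 -0.     1.651] F [ 0.6  0.8 -0. ] w 44.1 0.0 q [-0.    0.39 -0.2   1.61  0.08  1.15 -0.13]
```

View pics/c5.png

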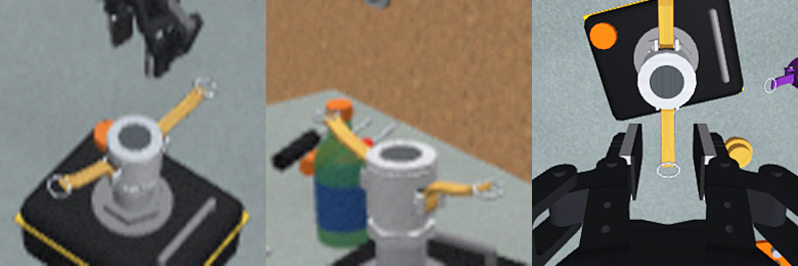

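The views show the coupling seated and standing free with both arms open. Arm ends are at scene (283,136) and (237,167), and side (206,145) and (252,169). From here on I use numbers only.

```bash
python3 - <<'E'
from h import *
np.set_printoptions(precision=1,suppress=True)
a,b,w=load("scene3"),load("side3"),load("wrist3")
print("L+y",tri((a,(282.7,136.1)),(b,(205.7,144.6))),"L-y",tri((a,(237,166.6)),(b,(252,169))))
for n,g,p,r in(("scene",a,(260,150),12),("side",b,(229,156),12)):
    im=g["pixels"].max(2)
    for th in (110,125,135):
        P,sp=dark(g,int(p[0]),int(p[1]),r,th);print(n,P,sp,onz(g,P,229))
for n,g,p in(("scene",a,(260,150)),("side",b,(229,156)),("wrist",w,(256,190))):
    for c,s in brass(g,*p,45 if n!="wrist" else 140)[0]: print(n,c,s)
m=w["pixels"].max(2);print(w["R"],w["t"])
E
```

```text
L+y (array([550.6, 131. , 234.1]), [0.5, 0.5]) L-y (array([560.5, -38.6, 225. ]), [2.5, 2.5])
scene [260.2 151. ] [255 148  11   7  62] [555.9  45.1 229. ]
scene [260.1 150.9] [255 147  11   8  66] [555.5  45.  229. ]
scene [260.2 151.1] [255 147  11   9  74] [556.6  44.7 229. ]
side [228.5 156.5] [223 155  12   4  40] [557.1  46.3 229. ]
side [228.1 156.5] [222 155  13   4  45] [556.4  46.8 229. ]
side [228.1 156.5] [222 155  13   4  47] [556.2  46.7 229. ]
scene [275.2 142.7] [269 136  14  16  73]
scene [248.9 149.4] [247 146   6   9  28]
scene [244.2 163.9] [235 159  19  11  83]
scene [230.9 186. ] [220 177  25  18  51]
scene [292.  185.2] [284 176  15  19  33]
side [235.4 130.1] [ 184  111   90   56 3269]
side [209.7 148.6] [203 139  15  20 113]
side [197.2 159.4] [195 156   6   8  24]
side [242.6 169.8] [236 167  17   9  70]
wrist [254.2 113.9] [ 176   80  139   67 1030]
wrist [255.9  84.5] [249  83  15   5  60]
wrist [195.  134.9] [183 123  25  25 487]
wrist [258.2 231.9] [252 206  14  53 656]
wrist [328.4 246.7] [315 234  27  30 548]
wrist [258.5 261.6] [253 261  12   2  20]
[[ 1.   0.1  0. ]
 [ 0.1 -1.   0.3]
 [ 0.  -0.3 -1. ]] [-559.3  -68.5  490.2]
```

```bash
cat > plan.py <<'E'
import sys
from mv import *
C=np.array([555.6,46.0,199.]);o=np.array([np.cos(1.65),np.sin(1.65),0]);up=np.array([0,0,1.])
B=Ro.from_euler("xyz",[np.pi,0,1.65])
def pose(phi,s,TM=0.6):   # s=+1: +y arm, -1: -y arm
    tau=np.clip(np.pi/2-phi,0,TM);u,v=np.array([np.sin(phi),-np.cos(phi)]),np.array([np.cos(phi),np.sin(phi)])
    f=np.pi/2-TM
    if phi>=f: p=44*u+15*v
    else: p=(33+12*(f-phi)/f)*u+15*v+11*np.array([np.cos(tau),-np.sin(tau)])
    return C+s*o*(29+p[0])+up*p[1],B*Ro.from_rotvec([0,-s*tau,0])
def rows(P0,ps):
    for P in ps:
        d=P0[1].inv().apply(P[0]-P0[0])/10;r=(P0[1].inv()*P[1]).as_rotvec();print(np.round(np.r_[r[1],d],2).tolist(),np.round(P[0]).tolist())
if __name__=="__main__":
    s=float(sys.argv[1]);st();a=pose(2.05,s);h=(a[0]+[0,0,30],a[1])
    print("approach",go(h[0],h[1].as_euler("xyz")))
    ph=np.linspace(2.05,0,31)
    P0=h
    for k in range(3):
        print("call",k,"[ay dx dy dz]");ps=[pose(x,s) for x in ph[1+10*k:11+10*k]];rows(P0,ps);P0=ps[-1]
E
python3 plan.py 1
```

```text
t 11.8 p [555.3  46.7 346.2] rpy [-3.141  0.     1.651] F [ 0.7 -0.  -0.5] w 20.3 0.0 q [-0.    0.39 -0.2   1.61  0.08  1.15 -0.13]
approach (array([6.04, 0.03, 8.36]), array([-0.   ,  0.   ,  0.001]))
call 0 [ay dx dy dz]
[0.0, 0.22, -0.0, 3.23] [551.0, 109.0, 230.0]
[0.0, 0.43, 0.0, 3.47] [550.0, 111.0, 228.0]
[0.0, 0.62, 0.0, 3.72] [550.0, 113.0, 225.0]
[0.0, 0.79, 0.0, 3.99] [550.0, 115.0, 223.0]
[0.0, 0.94, 0.0, 4.27] [550.0, 116.0, 220.0]
[0.0, 1.07, 0.0, 4.56] [550.0, 118.0, 217.0]
[0.0, 1.19, 0.0, 4.86] [550.0, 119.0, 214.0]
[-0.07, 1.28, 0.0, 5.16] [550.0, 120.0, 211.0]
[-0.14, 1.35, 0.0, 5.47] [550.0, 120.0, 208.0]
[-0.2, 1.4, 0.0, 5.78] [550.0, 121.0, 205.0]
call 1 [ay dx dy dz]
[-0.07, 0.09, 0.0, 0.3] [550.0, 121.0, 202.0]
[-0.14, 0.16, -0.0, 0.61] [550.0, 121.0, 198.0]
[-0.2, 0.21, -0.0, 0.93] [550.0, 121.0, 195.0]
[-0.27, 0.24, -0.0, 1.24] [550.0, 121.0, 192.0]
[-0.34, 0.25, -0.0, 1.56] [550.0, 120.0, 189.0]
[-0.4, 0.26, -0.0, 1.87] [550.0, 120.0, 186.0]
[-0.4, 0.33, -0.0, 2.16] [550.0, 120.0, 183.0]
[-0.4, 0.37, 0.0, 2.46] [550.0, 120.0, 180.0]
[-0.4, 0.4, -0.0, 2.76] [550.0, 119.0, 177.0]
[-0.4, 0.4, -0.0, 3.07] [550.0, 119.0, 174.0]
call 2 [ay dx dy dz]
[0.0, 0.1, -0.0, 0.3] [550.0, 118.0, 171.0]
[0.0, 0.17, -0.0, 0.61] [550.0, 117.0, 168.0]
[0.0, 0.22, -0.0, 0.93] [550.0, 115.0, 165.0]
[0.0, 0.25, -0.0, 1.26] [550.0, 114.0, 162.0]
[0.0, 0.25, -0.0, 1.59] [550.0, 112.0, 159.0]
[0.0, 0.22, 0.0, 1.93] [551.0, 110.0, 157.0]
[0.0, 0.17, 0.0, 2.26] [551.0, 107.0, 154.0]
[0.0, 0.09, -0.0, 2.6] [551.0, 105.0, 152.0]
[0.0, -0.02, -0.0, 2.94] [551.0, 102.0, 150.0]
[0.0, -0.15, -0.0, 3.27] [551.0, 99.0, 148.0]
```

{"api": "send_rows", "payload": {
  "series": [
    {"ax":0,"ay":0,"az":0,"dx":3,"dy":0,"dz":0,"hand":1},
    {"ax":0,"ay":0,"az":0,"dx":6,"dy":0,"dz":1,"hand":1},
    {"ax":0,"ay":0,"az":0,"dx":6,"dy":0,"dz":4,"hand":1},
    {"ax":0,"ay":0,"az":0,"dx":6,"dy":0,"dz":7,"hand":1},
    {"ax":0,"ay":0,"az":0,"dx":6,"dy":0,"dz":8.3,"hand":1},
    {"ax":0,"ay":0,"az":0,"dx":6,"dy":0,"dz":8.3,"hand":1},
    {"ax":0,"ay":0,"az":0,"dx":6,"dy":0,"dz":8.3,"hand":1}
  ]
}}

```text
clock: 12.5
eef_pos: [550.2, 106.5, 262.7]
tool_rot: [-3.14, 0.0, 1.651]
force: [-0.4, -0.3, 0.1]
width: -0.3
gripper_force: 0.0
```

{"api": "send_rows", "payload": {
  "series": [
    {"ax":0,"ay":0,"az":0,"dx":0.1,"dy":0,"dz":1.6,"hand":1},
    {"ax":0,"ay":0,"az":0,"dx":0.4,"dy":0,"dz":3.0,"hand":1},
    {"ax":0,"ay":0,"az":0,"dx":0.6,"dy":0,"dz":3.6,"hand":1},
    {"ax":0,"ay":0,"az":0,"dx":0.8,"dy":0,"dz":4.0,"hand":1},
    {"ax":0,"ay":0,"az":0,"dx":0.95,"dy":0,"dz":4.3,"hand":1}
  ]
}}

```text
clock: 13.0
eef_pos: [550.7, 115.8, 221.4]
tool_rot: [3.14, 0.0, 1.65]
force: [-0.5, -2.4, 6.5]
width: 0.0
gripper_force: 3.0
```

{"api": "send_rows", "payload": {
  "series": [
    {"ax":0,"ay":0,"az":0,"dx":0.12,"dy":0,"dz":0.3,"hand":1},
    {"ax":0,"ay":0,"az":0,"dx":0.24,"dy":0,"dz":0.6,"hand":1},
    {"ax":0,"ay":-0.07,"az":0,"dx":0.33,"dy":0,"dz":0.9,"hand":1},
    {"ax":0,"ay":-0.14,"az":0,"dx":0.4,"dy":0,"dz":1.2,"hand":1},
    {"ax":0,"ay":-0.2,"az":0,"dx":0.45,"dy":0,"dz":1.5,"hand":1}
  ]
}}

```text
clock: 13.5
eef_pos: [550.7, 118.5, 207.2]
tool_rot: [3.139, 0.205, 1.649]
force: [-0.9, -3.4, 6.2]
width: -0.2
gripper_force: 3.6
```

{"api": "send_rows", "payload": {
  "series": [
    {"ax":0,"ay":-0.07,"az":0,"dx":0.09,"dy":0,"dz":0.3,"hand":1},
    {"ax":0,"ay":-0.14,"az":0,"dx":0.16,"dy":0,"dz":0.6,"hand":1},
    {"ax":0,"ay":-0.2,"az":0,"dx":0.21,"dy":0,"dz":0.93,"hand":1},
    {"ax":0,"ay":-0.27,"az":0,"dx":0.24,"dy":0,"dz":1.24,"hand":1},
    {"ax":0,"ay":-0.34,"az":0,"dx":0.25,"dy":0,"dz":1.56,"hand":1}
  ]
}}

```text
clock: 14.0
eef_pos: [550.7, 119.6, 191.9]
tool_rot: [3.138, 0.544, 1.648]
force: [-0.9, -0.7, 8.3]
width: -0.1
gripper_force: 4.0
```

```bash
python3 - <<'E'
from mv import *
s=st();print(s["torque"])
E
```

```text
t 14.0 p [550.7 119.6 191.9] rpy [3.138 0.544 1.648] F [-0.9 -0.7  8.3] w -0.1 4.0 q [-0.6   0.68  0.07  1.71  0.51  1.06 -0.78]
[-0.41214884  0.10361755 -0.00844135]
```

```bash
python3 - <<'E'
from plan import *
ph=np.linspace(2.05,0,31);P=[pose(x,1) for x in ph]
for i,j in((15,20),(20,25),(25,30)): print(i);rows(P[i],P[i+1:j+1])
E
```

```text
15
[-0.05, 0.11, -0.0, 0.29] [550.0, 120.0, 186.0]
[-0.05, 0.27, 0.0, 0.54] [550.0, 120.0, 183.0]
[-0.05, 0.42, 0.0, 0.8] [550.0, 120.0, 180.0]
[-0.05, 0.54, -0.0, 1.08] [550.0, 119.0, 177.0]
[-0.05, 0.65, 0.0, 1.37] [550.0, 119.0, 174.0]
20
[0.0, 0.1, -0.0, 0.3] [550.0, 118.0, 171.0]
[0.0, 0.17, -0.0, 0.61] [550.0, 117.0, 168.0]
[0.0, 0.22, -0.0, 0.93] [550.0, 115.0, 165.0]
[0.0, 0.25, -0.0, 1.26] [550.0, 114.0, 162.0]
[0.0, 0.25, -0.0, 1.59] [550.0, 112.0, 159.0]
25
[0.0, -0.03, 0.0, 0.34] [551.0, 110.0, 157.0]
[0.0, -0.08, 0.0, 0.68] [551.0, 107.0, 154.0]
[0.0, -0.16, -0.0, 1.01] [551.0, 105.0, 152.0]
[0.0, -0.27, 0.0, 1.35] [551.0, 102.0, 150.0]
[0.0, -0.4, -0.0, 1.68] [551.0, 99.0, 148.0]
```

{"api": "send_rows", "payload": {
  "series": [
    {"ax":0,"ay":-0.05,"az":0,"dx":0.11,"dy":0,"dz":0.29,"hand":1},
    {"ax":0,"ay":-0.05,"az":0,"dx":0.27,"dy":0,"dz":0.54,"hand":1},
    {"ax":0,"ay":-0.05,"az":0,"dx":0.42,"dy":0,"dz":0.8,"hand":1},
    {"ax":0,"ay":-0.05,"az":0,"dx":0.54,"dy":0,"dz":1.08,"hand":1},
    {"ax":0,"ay":-0.05,"az":0,"dx":0.65,"dy":0,"dz":1.37,"hand":1}
  ]
}}

```text
clock: 14.5
eef_pos: [550.7, 118.5, 176.9]
tool_rot: [3.138, 0.591, 1.649]
force: [-1.7, 1.8, 11.9]
width: 0.2
gripper_force: 4.9
```

{"api": "send_rows", "payload": {
  "series": [
    {"ax":0,"ay":0,"az":0,"dx":0.1,"dy":0,"dz":0.3,"hand":1},
    {"ax":0,"ay":0,"az":0,"dx":0.17,"dy":0,"dz":0.61,"hand":1},
    {"ax":0,"ay":0,"az":0,"dx":0.22,"dy":0,"dz":0.93,"hand":1},
    {"ax":0,"ay":0,"az":0,"dx":0.25,"dy":0,"dz":1.26,"hand":1},
    {"ax":0,"ay":0,"az":0,"dx":0.25,"dy":0,"dz":1.59,"hand":1}
  ]
}}

```text
clock: 15.0
eef_pos: [551.6, 114.2, 161.7]
tool_rot: [3.137, 0.587, 1.65]
force: [-0.6, 5.3, 11.2]
width: 0.1
gripper_force: 5.0
```

{"api": "send_rows", "payload": {
  "series": [
    {"ax":0,"ay":0,"az":0,"dx":-0.03,"dy":0,"dz":0.34,"hand":1},
    {"ax":0,"ay":0,"az":0,"dx":-0.08,"dy":0,"dz":0.68,"hand":1}
  ]
}}

```text
clock: 15.2
eef_pos: [552.0, 110.7, 156.2]
tool_rot: [3.136, 0.585, 1.651]
force: [-1.3, 6.7, 9.3]
width: -0.2
gripper_force: 5.1
```

{"api": "send_rows", "payload": {
  "series": [
    {"ax":0,"ay":0,"az":0,"dx":-0.08,"dy":0,"dz":0.33,"hand":1},
    {"ax":0,"ay":0,"az":0,"dx":-0.19,"dy":0,"dz":0.67,"hand":1}
  ]
}}

```text
clock: 15.4
eef_pos: [552.4, 106.4, 151.4]
tool_rot: [3.136, 0.584, 1.651]
force: [-2.0, 8.7, 9.1]
width: -0.1
gripper_force: 5.1
```

{"api": "send_rows", "payload": {
  "series": [
    {"ax":0,"ay":0,"az":0,"dx":-0.07,"dy":0,"dz":0.17,"hand":1},
    {"ax":0,"ay":0,"az":0,"dx":-0.13,"dy":0,"dz":0.33,"hand":1}
  ]
}}

```text
clock: 15.6
eef_pos: [552.6, 104.0, 149.1]
tool_rot: [3.136, 0.583, 1.652]
force: [-1.4, 8.2, 8.0]
width: -0.0
gripper_force: 5.2
```

```bash
python3 - <<'E'
from mv import *
s=st();print(s["torque"])
E
```

```text
t 15.6 p [552.6 104.  149.1] rpy [3.136 0.583 1.652] F [-1.4  8.2  8. ] w -0.0 5.2 q [-0.61  0.75  0.1   1.75  0.55  0.99 -0.84]
[ 1.01916363  0.28639214 -0.14393114]
```

{"api": "send_rows", "payload": {
  "series": [
    {"ax":0,"ay":0,"az":0,"dx":-0.16,"dy":0,"dz":0.11,"hand":1},
    {"ax":0,"ay":0,"az":0,"dx":-0.32,"dy":0,"dz":0.22,"hand":1}
  ]
}}

```text
clock: 15.8
eef_pos: [552.8, 101.9, 148.2]
tool_rot: [3.136, 0.58, 1.653]
force: [-1.1, 10.9, 4.3]
width: -0.0
gripper_force: 6.0
```

{"api": "send_rows", "payload": {
  "series": [
    {"ax":0,"ay":0,"az":0,"dx":-0.08,"dy":0,"dz":0.06,"hand":1},
    {"ax":0,"ay":0,"az":0,"dx":-0.08,"dy":0,"dz":0.06,"hand":1}
  ]
}}

```text
clock: 16.0
eef_pos: [552.8, 101.2, 147.9]
tool_rot: [3.136, 0.579, 1.653]
force: [-0.7, 10.8, 3.9]
width: -0.1
gripper_force: 5.6
```

{"api": "send_rows", "payload": {
  "series": [
    {"ax":0,"ay":0,"az":0,"dx":-0.08,"dy":0,"dz":0.06,"hand":1},
    {"ax":0,"ay":0,"az":0,"dx":-0.08,"dy":0,"dz":0.06,"hand":1}
  ]
}}

```text
clock: 16.2
eef_pos: [552.9, 100.6, 147.7]
tool_rot: [3.136, 0.579, 1.654]
force: [-1.2, 11.0, 2.8]
width: -0.0
gripper_force: 5.8
```

{"api": "send_rows", "payload": {
  "series": [
    {"ax":0,"ay":0,"az":0,"dx":-0.12,"dy":0,"dz":0.08,"hand":1},
    {"ax":0,"ay":0,"az":0,"dx":-0.12,"dy":0,"dz":0.08,"hand":1}
  ]
}}

```text
clock: 16.4
eef_pos: [552.9, 99.6, 147.3]
tool_rot: [3.136, 0.578, 1.654]
force: [-1.5, 11.5, 1.6]
width: -0.2
gripper_force: 6.0
```

{"api": "send_rows", "payload": {
  "series": [
    {"ax":0,"ay":0,"az":0,"dx":-0.12,"dy":0,"dz":0.08,"hand":1},
    {"ax":0,"ay":0,"az":0,"dx":-0.12,"dy":0,"dz":0.08,"hand":1}
  ]
}}

```text
clock: 16.6
eef_pos: [553.0, 98.7, 147.0]
tool_rot: [3.136, 0.577, 1.654]
force: [-0.9, 12.6, 1.3]
width: -0.2
gripper_force: 6.2
```

{"api": "send_rows", "payload": {
  "series": [
    {"ax":0,"ay":0,"az":0,"dx":-0.08,"dy":0,"dz":0.06,"hand":1},
    {"ax":0,"ay":0,"az":0,"dx":-0.08,"dy":0,"dz":0.06,"hand":1}
  ]
}}

```text
clock: 16.8
eef_pos: [553.0, 98.0, 146.8]
tool_rot: [3.136, 0.577, 1.655]
force: [-1.0, 12.3, 0.2]
width: 0.2
gripper_force: 6.4
```

{"api": "send_rows", "payload": {
  "series": [
    {"ax":0,"ay":0,"az":0,"dx":-0.08,"dy":0,"dz":0.06,"hand":1},
    {"ax":0,"ay":0,"az":0,"dx":-0.08,"dy":0,"dz":0.06,"hand":1}
  ]
}}

```text
clock: 17.0
eef_pos: [553.1, 97.3, 146.5]
tool_rot: [3.136, 0.576, 1.655]
force: [-0.6, 12.1, 0.2]
width: -0.4
gripper_force: 6.5
```

{"api": "send_rows", "payload": {
  "series": [
    {"ax":0,"ay":0,"az":0,"dx":-0.08,"dy":0,"dz":0.06,"hand":1},
    {"ax":0,"ay":0,"az":0,"dx":-0.08,"dy":0,"dz":0.06,"hand":1}
  ]
}}

```text
clock: 17.2
eef_pos: [553.2, 96.5, 146.3]
tool_rot: [3.137, 0.576, 1.655]
force: [-1.8, 13.5, -0.8]
width: -0.2
gripper_force: 6.6
```

{"api": "send_rows", "payload": {
  "series": [
    {"ax":0,"ay":0,"az":0,"dx":-0.08,"dy":0,"dz":0.06,"hand":1},
    {"ax":0,"ay":0,"az":0,"dx":-0.08,"dy":0,"dz":0.06,"hand":1}
  ]
}}

```text
clock: 17.4
eef_pos: [553.2, 95.8, 146.1]
tool_rot: [3.137, 0.575, 1.655]
force: [-1.0, 13.6, -1.8]
width: 0.0
gripper_force: 6.8
```

{"api": "send_rows", "payload": {
  "series": [
    {"ax":0,"ay":0,"az":0,"dx":-0.1,"dy":0,"dz":0.05,"hand":1},
    {"ax":0,"ay":0,"az":0,"dx":-0.1,"dy":0,"dz":0.05,"hand":1}
  ]
}}

```text
clock: 17.6
eef_pos: [553.3, 95.1, 146.0]
tool_rot: [3.137, 0.575, 1.656]
force: [-0.2, 13.7, -2.4]
width: 0.0
gripper_force: 7.0
```

{"api": "send_rows", "payload": {
  "series": [
    {"ax":0,"ay":0,"az":0,"dx":-0.1,"dy":0,"dz":0.05,"hand":1},
    {"ax":0,"ay":0,"az":0,"dx":-0.1,"dy":0,"dz":0.05,"hand":1}
  ]
}}

```text
clock: 17.8
eef_pos: [553.3, 94.3, 145.8]
tool_rot: [3.137, 0.574, 1.656]
force: [-0.9, 14.3, -3.9]
width: 0.0
gripper_force: 7.2
```

```bash
python3 - <<'E'
from mv import *; from h import *; from cell import *
np.set_printoptions(precision=1,suppress=True)
s=st();print(s["torque"])
for n,p,r in(("scene",(260,160),45),("side",(229,160),45)):
    g=get_image(n);np.savez(f"pics/{n}4.npz",**g)
    for c,q in brass(g,*p,r)[0]: print(n,c,q)
E
```

```text
t 17.8 p [553.3  94.3 145.8] rpy [3.1 0.6 1.7] F [-0.9 14.3 -3.9] w 0.0 7.2 q [-0.6  0.8  0.1  1.8  0.6  1.  -0.8]
[ 3.6  0.3 -0.1]
scene [249.2 149.5] [247 146   6   9  28]
scene [245.3 161.5] [238 158  16   8  73]
scene [238.2 191. ] [220 177  39  28  81]
scene [287.7 190.2] [276 176  23  29  51]
side [246.2 133.7] [ 206  115   68   52 2323]
side [240.9 167.9] [235 165  16  10  67]
side [216.4 183.8] [215 175   5  15  24]
side [194.5 202.2] [188 200  13   5  55]
```

```bash
python3 - <<'E'
from h import *
np.set_printoptions(precision=1,suppress=True)
for k in "34":
  for n,p in(("scene",(260,151)),("side",(228,156))):
    g=load(n+k)
    for th in(110,125): P,sp=dark(g,*p,12,th);print(k,n,P,sp,onz(g,P,229))
  g=load("side"+k);hs=cv2.inRange(g["pixels"].max(2),150,255);hs[:,:205]=0;hs[:,250:]=0;hs[:140]=0;hs[200:]=0
  n,l,st,c=cv2.connectedComponentsWithStats(hs);print([(c[i],st[i]) for i in range(1,n) if st[i][4]>60])
E
```

```text
3 scene [260.2 151. ] [255 148  11   7  62] [555.9  45.1 229. ]
3 scene [260.1 150.9] [255 147  11   8  66] [555.5  45.  229. ]
3 side [228.5 156.5] [223 155  12   4  40] [557.1  46.3 229. ]
3 side [228.1 156.5] [222 155  13   4  45] [556.4  46.8 229. ]
[(array([232.2, 155.4]), array([ 205,  140,   45,   46, 1090], dtype=int32))]
4 scene [260.8 150. ] [256 147  11   7  60] [554.1  48.4 229. ]
4 scene [260.8 150.1] [256 147  11   7  64] [554.3  48.3 229. ]
4 side [227. 156.] [222 155  11   3  29] [556.1  50.9 229. ]
4 side [226.8 155.9] [221 154  13   4  34] [556.   51.6 229. ]
[(array([237.2, 158.6]), array([216, 140,  34,  45, 840], dtype=int32))]
```

{"api": "send_rows", "payload": {
  "series": [
    {"ax":0,"ay":0,"az":0,"dx":0.5,"dy":0,"dz":-0.5,"hand":1},
    {"ax":0,"ay":0,"az":0,"dx":1,"dy":0,"dz":-3,"hand":1},
    {"ax":0,"ay":0,"az":0,"dx":1,"dy":0,"dz":-7,"hand":1},
    {"ax":0,"ay":0,"az":0,"dx":1,"dy":0,"dz":-11,"hand":1},
    {"ax":0,"ay":0,"az":0,"dx":1,"dy":0,"dz":-14,"hand":1}
  ]
}}

```text
clock: 18.4
eef_pos: [545.7, 172.2, 261.1]
tool_rot: [3.139, 0.588, 1.651]
force: [1.1, 0.8, 0.1]
width: -0.2
gripper_force: 0.0
```

```bash
python3 - <<'E'
from mv import *; from h import *; from cell import *
np.set_printoptions(precision=1,suppress=True)
st()
C=np.array([555.6,46,199.]);o=np.array([np.cos(1.65),np.sin(1.65),0])
def proj(g,X): p=g["mtx"]@(g["R"]@X+g["t"]);return p[:2]/p[2]
def pt(s,phi,u,v): return C+s*o*(29+u*np.sin(phi)+v*np.cos(phi))+np.array([0,0,-u*np.cos(phi)+v*np.sin(phi)])
for n,p,r in(("scene",(262,155),35),("side",(226,165),40)):
    g=get_image(n);np.savez(f"pics/{n}5.npz",**g)
    pp=(260,150) if n=="scene" else (227,156)
    P,sp=dark(g,*pp,12,120);print(n,P,sp,onz(g,P,229))
    for c,q in brass(g,*p,r)[0]: print(n,c,q)
    for phi in (0,.15,.3): print("exp +y",phi,proj(g,pt(1,phi,11,15)),proj(g,pt(1,phi,48,15)),proj(g,pt(1,phi,67,19)))
    print("exp -y",[proj(g,pt(-1,f,30,12)) for f in (1.6,1.8,2.1)])
E
```

```text
t 18.4 p [545.7 172.2 261.1] rpy [3.1 0.6 1.7] F [1.1 0.8 0.1] w -0.2 0.0 q [-0.7  0.7  0.1  1.6  0.5  1.3 -0.8]
scene [260.3 150.6] [255 147  11   8  67] [555.   46.1 229. ]
scene [249.  149.1] [247 146   6   7  26]
scene [245.3 163.4] [238 159  16  10  74]
scene [292.5 184.8] [289 180   8  10  16]
scene [231.3 186.3] [227 183  10   7  19]
exp +y 0 [271.3 151.6] [270.8 158.6] [271.5 161.4]
exp +y 0.15 [271.7 150.9] [272.5 156.9] [273.9 159.2]
exp +y 0.3 [272.  150.2] [274.2 155.2] [276.2 156.8]
exp -y [array([244.8, 164.2]), array([245.6, 162.5]), array([247.4, 160. ])]
side [227.8 156.4] [222 155  13   4  44] [556.2  47.9 229. ]
side [236.3 137.1] [ 186  125   80   38 1609]
side [207.6 141.7] [204 139   8   7  38]
side [197.5 159.4] [195 156   6   8  22]
side [242.5 169.5] [236 167  17   9  69]
side [215.2 180.2] [214 170   4  18  32]
side [194.5 202.2] [188 200  14   5  56]
exp +y 0 [216.5 166.9] [217.  180.3] [216.2 186.5]
exp +y 0.15 [216.1 165.9] [215.2 178.4] [213.7 183.9]
exp +y 0.3 [215.8 164.8] [213.5 176.3] [211.4 181. ]
exp -y [array([245.3, 171.1]), array([244.4, 168.4]), array([242.4, 164.7])]
```

```bash
python3 - <<'E'
from mv import *; from h import *; from cell import *
np.set_printoptions(precision=2,suppress=True)
C=np.array([555.6,46,199.]);o=np.array([np.cos(1.65),np.sin(1.65),0])
def proj(g,X): p=g["mtx"]@(g["R"]@X+g["t"]);return p[:2]/p[2]
def pt(s,phi,u,v): return C+s*o*(29+u*np.sin(phi)+v*np.cos(phi))+np.array([0,0,-u*np.cos(phi)+v*np.sin(phi)])
g=get_image("wrist");np.savez("pics/w6.npz",**g)
for phi in(0,.1,.2): print(phi,proj(g,pt(1,phi,11,12.5)),proj(g,pt(1,phi,48,12.5)),proj(g,pt(1,phi,67,19)))
hs=cv2.cvtColor(g["pixels"],cv2.COLOR_RGB2HSV);m=cv2.inRange(hs,(10,80,60),(30,255,255));n,l,st_,c=cv2.connectedComponentsWithStats(m)
for i in range(1,n):
    if st_[i][4]>40: print(c[i],st_[i])
b=load("side5");h=cv2.cvtColor(b["pixels"],cv2.COLOR_RGB2HSV);print(h[162:192,210:222,1])
E
```

```text
0 [254.94 212.23] [254.99 183.59] [254.99 166.59]
0.1 [254.93 212.73] [254.97 181.79] [254.97 163.86]
0.2 [254.93 213.41] [254.95 180.37] [254.94 161.62]
[247.75 113.13] [ 157   94  174   46 1112]
[462.36 253.81] [  364   124   148   260 17158]
[185.31 166.99] [170 153  31  28 686]
[253.78 194.78] [247 168  15  53 718]
[473.46 177.83] [467 174  13   8  59]
[320.9  211.87] [307 200  28  24 505]
[344.43 257.6 ] [324 249  38  23 472]
[348.34 309.61] [338 299  23  23 210]
[[121 134 130 125  29  21   9   5   7   5   6   7]
 [123 129 130 123   8   8   4   4   2   5   6   3]
 [129 121 131 130  11   4   6   4   2   6   5   7]
 [120 132 122 132   9   6   9   7   6   5   9   5]
 [130 132 114 122  11   8   9   7   4   4   5   4]
 [127 123 128 130  14   9  10   4   4   2   4   4]
 [158 165 149 173   6  12   4   6   7   7   5   2]
 [163 180 166 184  66  86  24   2   9   7   6   5]
 [173 172 184 180  90 144  56   2   4   9   5   4]
 [172 169 167 173  88 145  73   2   4   2   4   4]
 [169 179 174 168  81 144  92   9   6   4   4   5]
 [174 174 176 183  85 151  94  10   4   4   4   7]
 [173 163 183 1
[... 203 characters left out ...]
171   6 138 153  77   7   8   2   5]
 [172 179 177 177   0 138 150  40   1   5   7   4]
 [170 177 176 175   3 133 149  14   5   7   4   5]
 [164 172 168 173  45 140 157  23   5   4   6   5]
 [176 179 183 155 107 145 147  17   6   3   4   6]
 [130 125 112  82 135 149 152  29   2   2   6   4]
 [ 97  96  96  86 140 154 155  81   6   6   2  10]
 [104 100  97  96 146 153 151 145  22   6   4   6]
 [104  94  52  94 144 150 148 146  77   0   8   9]
 [100  96  14  52 137 151 110  82  26  10  12   8]
 [ 72  71  12  11  77  46  22  22   7   8  12   8]
 [ 29  31  11   8  27   7   0  31  11  10  11  10]
 [  9  11  16  15  21  15  23  12  14  12   9  10]
 [  7  13  13   8  11   7  10  14  15  14   5  14]]
```

```bash
python3 - <<'E'
from plan import *
st();rp=B.as_euler("xyz");print(go([548,150,330],rp))
P0=(np.array([548,150,330.]),B)
ph=np.linspace(2.05,0,31);P=[pose(x,-1) for x in ph]
rows(P0,[(P[0][0]+[0,0,98],B),(P[0][0]+[0,0,30],B)])
for i,j in((5,10),(10,15),(15,20),(20,25),(25,30)): print(i);rows(P[i],P[i+1:j+1])
E
```

```text
t 18.6 p [546.2 172.1 260.4] rpy [3.137 0.587 1.65 ] F [-0.8 -1.  -0.3] w -0.0 0.0 q [-0.69  0.65  0.07  1.57  0.48  1.28 -0.77]
(array([-5.7 ,  0.02, -4.57]), array([0.004, 0.587, 0.002]))
[0.0, -16.54, -0.07, -0.06] [560.0, -15.0, 331.0]
[0.0, -16.54, -0.07, 6.74] [560.0, -15.0, 263.0]
5
[0.0, -0.13, 0.0, 0.29] [561.0, -26.0, 217.0]
[0.0, -0.25, -0.0, 0.59] [561.0, -27.0, 214.0]
[0.07, -0.34, 0.0, 0.89] [561.0, -28.0, 211.0]
[0.14, -0.41, 0.0, 1.2] [562.0, -28.0, 208.0]
[0.2, -0.46, -0.0, 1.51] [562.0, -29.0, 205.0]
10
[0.07, -0.09, -0.0, 0.3] [562.0, -29.0, 202.0]
[0.14, -0.16, 0.0, 0.61] [562.0, -29.0, 198.0]
[0.2, -0.21, 0.0, 0.93] [562.0, -29.0, 195.0]
[0.27, -0.24, 0.0, 1.24] [562.0, -29.0, 192.0]
[0.34, -0.25, 0.0, 1.56] [561.0, -28.0, 189.0]
15
[0.05, -0.11, 0.0, 0.29] [561.0, -28.0, 186.0]
[0.05, -0.27, -0.0, 0.54] [561.0, -28.0, 183.0]
[0.05, -0.42, -0.0, 0.8] [561.0, -28.0, 180.0]
[0.05, -0.54, 0.0, 1.08] [561.0, -27.0, 177.0]
[0.05, -0.65, -0.0, 1.37] [561.0, -27.0, 174.0]
20
[0.0, -0.1, 0.0, 0.3] [561.0, -26.0, 171.0]
[0.0, -0.17, 0.0, 0.61] [561.0, -25.0, 168.0]
[0.0, -0.22, 0.0, 0.93] [561.0, -23.0, 165.0]
[0.0, -0.25, 0.0, 1.26] [561.0, -22.0, 162.0]
[0.0, -0.25, 0.0, 1.59] [561.0, -20.0, 159.0]
25
[0.0, 0.03, -0.0, 0.34] [561.0, -18.0, 157.0]
[0.0, 0.08, -0.0, 0.68] [560.0, -15.0, 154.0]
[0.0, 0.16, -0.0, 1.01] [560.0, -13.0, 152.0]
[0.0, 0.27, -0.0, 1.35] [560.0, -10.0, 150.0]
[0.0, 0.4, 0.0, 1.68] [560.0, -7.0, 148.0]
```

{"api": "send_rows", "payload": {
  "series": [
    {"ax":0,"ay":0.12,"az":0,"dx":-1.2,"dy":0,"dz":-1,"hand":1},
    {"ax":0,"ay":0.24,"az":0,"dx":-2.4,"dy":0,"dz":-2,"hand":1},
    {"ax":0,"ay":0.36,"az":0,"dx":-3.6,"dy":0,"dz":-3,"hand":1},
    {"ax":0,"ay":0.48,"az":0,"dx":-4.8,"dy":0,"dz":-4,"hand":1},
    {"ax":0,"ay":0.587,"az":0,"dx":-5.7,"dy":0,"dz":-4.6,"hand":1},
    {"ax":0,"ay":0.587,"az":0,"dx":-5.7,"dy":0,"dz":-4.6,"hand":1},
    {"ax":0,"ay":0.587,"az":0,"dx":-5.7,"dy":0,"dz":-4.6,"hand":1}
  ]
}}

```text
clock: 19.25
eef_pos: [546.9, 146.3, 328.1]
tool_rot: [-3.14, 0.004, 1.647]
force: [-1.0, -0.1, 0.1]
width: -0.2
gripper_force: 0.0
```

{"api": "send_rows", "payload": {
  "series": [
    {"ax":0,"ay":0,"az":0,"dx":-3,"dy":0,"dz":0,"hand":1},
    {"ax":0,"ay":0,"az":0,"dx":-7,"dy":0,"dz":0,"hand":1},
    {"ax":0,"ay":0,"az":0,"dx":-11,"dy":0,"dz":0,"hand":1},
    {"ax":0,"ay":0,"az":0,"dx":-15,"dy":0,"dz":0,"hand":1},
    {"ax":0,"ay":0,"az":0,"dx":-16.5,"dy":0,"dz":0.5,"hand":1},
    {"ax":0,"ay":0,"az":0,"dx":-16.5,"dy":0,"dz":3,"hand":1},
    {"ax":0,"ay":0,"az":0,"dx":-16.5,"dy":0,"dz":5.5,"hand":1},
    {"ax":0,"ay":0,"az":0,"dx":-16.5,"dy":0,"dz":6.7,"hand":1},
    {"ax":0,"ay":0,"az":0,"dx":-16.5,"dy":0,"dz":6.7,"hand":1}
  ]
}}

```text
clock: 20.15
eef_pos: [558.9, -14.6, 259.9]
tool_rot: [-3.136, 0.002, 1.653]
force: [-1.0, 0.0, 0.6]
width: -0.2
gripper_force: 0.0
```

{"api": "send_rows", "payload": {
  "series": [
    {"ax":0,"ay":0,"az":0,"dx":-0.1,"dy":0,"dz":1.6,"hand":1},
    {"ax":0,"ay":0,"az":0,"dx":-0.4,"dy":0,"dz":3.0,"hand":1},
    {"ax":0,"ay":0,"az":0,"dx":-0.6,"dy":0,"dz":3.6,"hand":1},
    {"ax":0,"ay":0,"az":0,"dx":-0.8,"dy":0,"dz":4.0,"hand":1},
    {"ax":0,"ay":0,"az":0,"dx":-0.95,"dy":0,"dz":4.3,"hand":1}
  ]
}}

```text
clock: 20.65
eef_pos: [562.0, -24.6, 220.3]
tool_rot: [3.14, 0.002, 1.652]
force: [-0.6, 3.6, 5.1]
width: 0.1
gripper_force: 3.0
```

```bash
python3 -c "
from mv import *
st()"
```

```text
t 20.6 p [562.  -24.6 220.3] rpy [3.140e+00 2.000e-03 1.652e+00] F [-0.6  3.6  5.1] w 0.1 3.0 q [ 0.04  0.51 -0.07  1.78  0.05  0.85  0.03]
```

Contact is as planned, so I continue along the arc.

{"api": "send_rows", "payload": {
  "series": [
    {"ax":0,"ay":0,"az":0,"dx":-0.13,"dy":0,"dz":0.3,"hand":1},
    {"ax":0,"ay":0,"az":0,"dx":-0.25,"dy":0,"dz":0.6,"hand":1},
    {"ax":0,"ay":0.07,"az":0,"dx":-0.34,"dy":0,"dz":0.9,"hand":1},
    {"ax":0,"ay":0.14,"az":0,"dx":-0.41,"dy":0,"dz":1.2,"hand":1},
    {"ax":0,"ay":0.2,"az":0,"dx":-0.46,"dy":0,"dz":1.5,"hand":1}
  ]
}}

```text
clock: 21.15
eef_pos: [562.7, -28.1, 206.3]
tool_rot: [3.138, -0.202, 1.653]
force: [-0.8, 4.9, 6.3]
width: 0.3
gripper_force: 3.5
```

{"api": "send_rows", "payload": {
  "series": [
    {"ax":0,"ay":0.07,"az":0,"dx":-0.09,"dy":0,"dz":0.3,"hand":1},
    {"ax":0,"ay":0.14,"az":0,"dx":-0.16,"dy":0,"dz":0.61,"hand":1},
    {"ax":0,"ay":0.2,"az":0,"dx":-0.21,"dy":0,"dz":0.93,"hand":1},
    {"ax":0,"ay":0.27,"az":0,"dx":-0.24,"dy":0,"dz":1.24,"hand":1},
    {"ax":0,"ay":0.34,"az":0,"dx":-0.25,"dy":0,"dz":1.56,"hand":1}
  ]
}}

```text
clock: 21.65
eef_pos: [562.8, -28.9, 191.0]
tool_rot: [3.138, -0.541, 1.653]
force: [-0.9, 1.3, 8.8]
width: -0.1
gripper_force: 3.9
```

{"api": "send_rows", "payload": {
  "series": [
    {"ax":0,"ay":0.05,"az":0,"dx":-0.11,"dy":0,"dz":0.29,"hand":1},
    {"ax":0,"ay":0.05,"az":0,"dx":-0.27,"dy":0,"dz":0.54,"hand":1},
    {"ax":0,"ay":0.05,"az":0,"dx":-0.42,"dy":0,"dz":0.8,"hand":1},
    {"ax":0,"ay":0.05,"az":0,"dx":-0.54,"dy":0,"dz":1.08,"hand":1},
    {"ax":0,"ay":0.05,"az":0,"dx":-0.65,"dy":0,"dz":1.37,"hand":1}
  ]
}}

```text
clock: 22.15
eef_pos: [562.4, -27.9, 175.6]
tool_rot: [3.139, -0.589, 1.652]
force: [-1.2, -0.6, 10.7]
width: 0.1
gripper_force: 4.5
```

```bash
python3 -c "
from mv import *
st()"
```

```text
t 22.1 p [562.4 -27.9 175.6] rpy [ 3.139 -0.589  1.652] F [-1.2 -0.6 10.7] w 0.1 4.5 q [ 0.55  0.75 -0.38  1.7  -0.37  0.96  0.57]
```

{"api": "send_rows", "payload": {
  "series": [
    {"ax":0,"ay":0,"az":0,"dx":-0.1,"dy":0,"dz":0.3,"hand":1},
    {"ax":0,"ay":0,"az":0,"dx":-0.17,"dy":0,"dz":0.61,"hand":1},
    {"ax":0,"ay":0,"az":0,"dx":-0.22,"dy":0,"dz":0.93,"hand":1},
    {"ax":0,"ay":0,"az":0,"dx":-0.25,"dy":0,"dz":1.26,"hand":1},
    {"ax":0,"ay":0,"az":0,"dx":-0.25,"dy":0,"dz":1.59,"hand":1}
  ]
}}

```text
clock: 22.65
eef_pos: [562.5, -23.9, 160.5]
tool_rot: [3.137, -0.584, 1.651]
force: [-0.1, -4.9, 9.7]
width: -0.1
gripper_force: 4.7
```

{"api": "send_rows", "payload": {
  "series": [
    {"ax":0,"ay":0,"az":0,"dx":0.03,"dy":0,"dz":0.34,"hand":1},
    {"ax":0,"ay":0,"az":0,"dx":0.08,"dy":0,"dz":0.68,"hand":1},
    {"ax":0,"ay":0,"az":0,"dx":0.16,"dy":0,"dz":1.01,"hand":1},
    {"ax":0,"ay":0,"az":0,"dx":0.27,"dy":0,"dz":1.35,"hand":1}
  ]
}}

```text
clock: 23.05
eef_pos: [561.9, -15.6, 150.2]
tool_rot: [3.137, -0.582, 1.65]
force: [-1.0, -8.2, 8.0]
width: -0.0
gripper_force: 5.1
```

{"api": "send_rows", "payload": {
  "series": [
    {"ax":0,"ay":0,"az":0,"dx":0.07,"dy":0,"dz":0.17,"hand":1},
    {"ax":0,"ay":0,"az":0,"dx":0.13,"dy":0,"dz":0.33,"hand":1}
  ]
}}

```text
clock: 23.25
eef_pos: [561.7, -13.0, 148.0]
tool_rot: [3.137, -0.582, 1.65]
force: [0.2, -7.0, 9.2]
width: -0.2
gripper_force: 5.1
```

{"api": "send_rows", "payload": {
  "series": [
    {"ax":0,"ay":0,"az":0,"dx":0.16,"dy":0,"dz":0.11,"hand":1},
    {"ax":0,"ay":0,"az":0,"dx":0.32,"dy":0,"dz":0.22,"hand":1}
  ]
}}

```text
clock: 23.45
eef_pos: [561.4, -10.9, 147.0]
tool_rot: [3.137, -0.579, 1.649]
force: [-1.3, -10.6, 5.2]
width: 0.1
gripper_force: 5.7
```

{"api": "send_rows", "payload": {
  "series": [
    {"ax":0,"ay":0,"az":0,"dx":0.12,"dy":0,"dz":0.08,"hand":1},
    {"ax":0,"ay":0,"az":0,"dx":0.24,"dy":0,"dz":0.16,"hand":1}
  ]
}}

```text
clock: 23.65
eef_pos: [561.2, -9.2, 146.3]
tool_rot: [3.138, -0.577, 1.648]
force: [0.1, -11.7, 2.3]
width: -0.1
gripper_force: 6.0
```

{"api": "send_rows", "payload": {
  "series": [
    {"ax":0,"ay":0,"az":0,"dx":0.12,"dy":0,"dz":0.08,"hand":1},
    {"ax":0,"ay":0,"az":0,"dx":0.12,"dy":0,"dz":0.08,"hand":1}
  ]
}}

```text
clock: 23.85
eef_pos: [561.0, -8.2, 145.9]
tool_rot: [3.138, -0.577, 1.647]
force: [0.1, -11.1, 1.3]
width: -0.3
gripper_force: 5.8
```

{"api": "send_rows", "payload": {
  "series": [
    {"ax":0,"ay":0,"az":0,"dx":0.12,"dy":0,"dz":0.08,"hand":1},
    {"ax":0,"ay":0,"az":0,"dx":0.12,"dy":0,"dz":0.08,"hand":1}
  ]
}}

```text
clock: 24.05
eef_pos: [560.9, -7.3, 145.6]
tool_rot: [3.138, -0.576, 1.647]
force: [0.3, -11.5, 1.2]
width: -0.3
gripper_force: 6.0
```

{"api": "send_rows", "payload": {
  "series": [
    {"ax":0,"ay":0,"az":0,"dx":0.12,"dy":0,"dz":0.08,"hand":1},
    {"ax":0,"ay":0,"az":0,"dx":0.12,"dy":0,"dz":0.08,"hand":1}
  ]
}}

```text
clock: 24.25
eef_pos: [560.8, -6.3, 145.3]
tool_rot: [3.138, -0.575, 1.647]
force: [-0.4, -12.7, -0.4]
width: 0.1
gripper_force: 6.2
```

Now a check on the coupling's tilt and the arm's position while pressing.

```bash
cat > chk.py <<'E'
import sys
from mv import *; from h import *; from cell import *
np.set_printoptions(precision=1,suppress=True)
k=sys.argv[1]
C=np.array([555.6,46,199.]);o=np.array([np.cos(1.65),np.sin(1.65),0])
def proj(g,X): p=g["mtx"]@(g["R"]@X+g["t"]);return p[:2]/p[2]
def pt(s,phi,u,v): return C+s*o*(29+u*np.sin(phi)+v*np.cos(phi))+np.array([0,0,-u*np.cos(phi)+v*np.sin(phi)])
st()
for n,pp,p,r in(("scene",(260,150),(255,160),25),("side",(227,156),(230,175),25)):
    g=get_image(n);np.savez(f"pics/{n}{k}.npz",**g)
    P,sp=dark(g,*pp,12,120);print(n,P,onz(g,P,229))
    for c,q in brass(g,*p,r)[0]: print("  ",c,q)
    for s in(1,-1): print("  exp",s,[proj(g,pt(s,f,u,v)) for f in(0,.2) for u,v in((11,15),(48,15),(67,19))])
E
python3 chk.py 7
```

```text
t 24.2 p [560.8  -6.3 145.3] rpy [ 3.1 -0.6  1.6] F [ -0.4 -12.7  -0.4] w 0.1 6.2 q [ 0.5  0.8 -0.4  1.8 -0.4  0.9  0.6]
scene [259.5 151. ] [554.9  43.3 229. ]
   [249.  149.2] [247 146   6   9  25]
   [250.4 166.6] [248 160   6  17  45]
  exp 1 [array([271.3, 151.6]), array([270.8, 158.6]), array([271.5, 161.4]), array([271.8, 150.6]), array([273.1, 156.4]), array([274.7, 158.4])]
  exp -1 [array([248.8, 166.2]), array([248.8, 173. ]), array([247.8, 177.1]), array([248.3, 165.9]), array([246.4, 173.9]), array([244.5, 178.4])]
side [228.3 156.7] [556.1  45.6 229. ]
   [247.3 151.5] [240 150  13   6  43]
   [214.5 177.8] [212 168   5  19  46]
   [238.5 172.8] [237 170   4   7  24]
   [240.  192.7] [239 186   4  14  28]
  exp 1 [array([216.5, 166.9]), array([217. , 180.3]), array([216.2, 186.5]), array([216. , 165.5]), array([214.6, 177.7]), array([212.9, 183. ])]
  exp -1 [array([240.9, 178.5]), array([240.9, 192.5]), array([242. , 200.1]), array([241.4, 177.5]), array([243.6, 192.4]), array([245.8, 200.2])]
```

{"api": "send_rows", "payload": {
  "series": [
    {"ax":0,"ay":0,"az":0,"dx":0.12,"dy":0,"dz":0.08,"hand":1},
    {"ax":0,"ay":0,"az":0,"dx":0.12,"dy":0,"dz":0.08,"hand":1}
  ]
}}

```text
clock: 24.55
eef_pos: [560.7, -5.3, 145.0]
tool_rot: [3.138, -0.575, 1.646]
force: [0.2, -13.9, -2.4]
width: -0.4
gripper_force: 6.4
```

{"api": "send_rows", "payload": {
  "series": [
    {"ax":0,"ay":0,"az":0,"dx":0.12,"dy":0,"dz":0.08,"hand":1},
    {"ax":0,"ay":0,"az":0,"dx":0.12,"dy":0,"dz":0.08,"hand":1}
  ]
}}

```text
clock: 24.75
eef_pos: [560.5, -4.2, 144.7]
tool_rot: [3.138, -0.574, 1.646]
force: [0.2, -13.4, -3.4]
width: 0.3
gripper_force: 6.6
```

{"api": "send_rows", "payload": {
  "series": [
    {"ax":0,"ay":0,"az":0,"dx":0.12,"dy":0,"dz":0.08,"hand":1},
    {"ax":0,"ay":0,"az":0,"dx":0.12,"dy":0,"dz":0.08,"hand":1}
  ]
}}

```text
clock: 24.95
eef_pos: [560.4, -3.1, 144.4]
tool_rot: [3.138, -0.573, 1.646]
force: [0.0, -13.9, -4.4]
width: -0.3
gripper_force: 6.8
```

{"api": "send_rows", "payload": {
  "series": [
    {"ax":0,"ay":0,"az":0,"dx":0.12,"dy":0,"dz":0.04,"hand":1},
    {"ax":0,"ay":0,"az":0,"dx":0.12,"dy":0,"dz":0.04,"hand":1}
  ]
}}

```text
clock: 25.15
eef_pos: [560.3, -2.5, 144.3]
tool_rot: [3.138, -0.573, 1.645]
force: [1.0, -14.8, -6.8]
width: -0.4
gripper_force: 7.1
```

```bash
python3 chk.py 8
```

```text
t 25.1 p [560.3  -2.5 144.3] rpy [ 3.1 -0.6  1.6] F [  1.  -14.8  -6.8] w -0.4 7.1 q [ 0.5  0.8 -0.4  1.8 -0.4  0.8  0.6]
scene [259.6 150.9] [554.7  43.9 229. ]
   [248.9 149.6] [247 146   6   9  25]
   [250.9 166. ] [249 160   5  17  34]
  exp 1 [array([271.3, 151.6]), array([270.8, 158.6]), array([271.5, 161.4]), array([271.8, 150.6]), array([273.1, 156.4]), array([274.7, 158.4])]
  exp -1 [array([248.8, 166.2]), array([248.8, 173. ]), array([247.8, 177.1]), array([248.3, 165.9]), array([246.4, 173.9]), array([244.5, 178.4])]
side [228.4 156.7] [556.3  45.6 229. ]
   [246.6 151.3] [240 150  12   5  36]
   [214.5 178. ] [212 168   5  19  47]
   [238.5 172.5] [237 170   4   6  22]
   [238.9 192.8] [238 186   4  14  26]
  exp 1 [array([216.5, 166.9]), array([217. , 180.3]), array([216.2, 186.5]), array([216. , 165.5]), array([214.6, 177.7]), array([212.9, 183. ])]
  exp -1 [array([240.9, 178.5]), array([240.9, 192.5]), array([242. , 200.1]), array([241.4, 177.5]), array([243.6, 192.4]), array([245.8, 200.2])]
```

{"api": "send_rows", "payload": {
  "series": [
    {"ax":0,"ay":0,"az":0,"dx":0.1,"dy":0,"dz":0.02,"hand":1},
    {"ax":0,"ay":0,"az":0,"dx":0.1,"dy":0,"dz":0.02,"hand":1}
  ]
}}

```text
clock: 25.45
eef_pos: [560.2, -2.0, 144.3]
tool_rot: [3.138, -0.572, 1.645]
force: [0.9, -14.6, -8.0]
width: -0.1
gripper_force: 7.4
```

{"api": "send_rows", "payload": {
  "series": [
    {"ax":0,"ay":0,"az":0,"dx":0.1,"dy":0,"dz":0.0,"hand":1},
    {"ax":0,"ay":0,"az":0,"dx":0.1,"dy":0,"dz":0.0,"hand":1}
  ]
}}

```text
clock: 25.65
eef_pos: [560.3, -2.0, 144.4]
tool_rot: [3.138, -0.57, 1.644]
force: [0.4, -15.6, -9.3]
width: 0.1
gripper_force: 8.0
```

{"api": "send_rows", "payload": {
  "series": [
    {"ax":0,"ay":0,"az":0,"dx":0.1,"dy":0,"dz":0.0,"hand":1},
    {"ax":0,"ay":0,"az":0,"dx":0.1,"dy":0,"dz":0.0,"hand":1}
  ]
}}

```text
clock: 25.85
eef_pos: [560.2, -1.9, 144.5]
tool_rot: [3.138, -0.569, 1.644]
force: [0.3, -17.0, -10.7]
width: -0.1
gripper_force: 8.5
```

{"api": "send_rows", "payload": {
  "series": [
    {"ax":0,"ay":0,"az":0,"dx":-0.7,"dy":0,"dz":-0.5,"hand":1},
    {"ax":0,"ay":0,"az":0,"dx":-1.5,"dy":0,"dz":-3,"hand":1},
    {"ax":0,"ay":0,"az":0,"dx":-1.5,"dy":0,"dz":-7,"hand":1},
    {"ax":0,"ay":0,"az":0,"dx":-1.5,"dy":0,"dz":-11,"hand":1},
    {"ax":0,"ay":0,"az":0,"dx":-1.5,"dy":0,"dz":-14,"hand":1},
    {"ax":0,"ay":0,"az":0,"dx":-1.5,"dy":0,"dz":-14,"hand":1}
  ]
}}

```text
clock: 26.45
eef_pos: [568.0, -84.0, 260.3]
tool_rot: [3.134, -0.581, 1.65]
force: [0.0, 0.1, 0.7]
width: -0.7
gripper_force: 0.0
```

```bash
python3 chk.py 9; python3 - <<'E'
from plan import *
s=read_state();print(go([562,-90,330],B.as_euler("xyz")))
Q=B*Ro.from_rotvec([0,-.58,0]);f=C+o*58;f[2]=146
z=Q.apply([0,0,1.]);h=f-z*140
print("over from [562,-90,330] B:");rows((np.array([562.,-90,330]),B),[(np.array([546,165,330.]),B)])
rows((np.array([546,165,330.]),B),[(h,Q)]);rows((h,Q),[(f,Q)])
E
```

```text
t 26.4 p [568.  -84.  260.3] rpy [ 3.1 -0.6  1.6] F [0.  0.1 0.7] w -0.7 0.0 q [ 0.6  0.7 -0.4  1.6 -0.3  1.2  0.6]
scene [260.2 150.7] [555.1  45.7 229. ]
   [248.9 149.5] [247 146   6  10  30]
   [250.7 163.3] [248 159   6   9  29]
   [249.1 173.4] [247 169   5   9  22]
  exp 1 [array([271.3, 151.6]), array([270.8, 158.6]), array([271.5, 161.4]), array([271.8, 150.6]), array([273.1, 156.4]), array([274.7, 158.4])]
  exp -1 [array([248.8, 166.2]), array([248.8, 173. ]), array([247.8, 177.1]), array([248.3, 165.9]), array([246.4, 173.9]), array([244.5, 178.4])]
side [227.8 156.4] [556.   47.6 229. ]
   [249.2 152.2] [240 150  15   8  64]
   [215.4 180. ] [214 169   4  19  35]
   [239.8 184.1] [236 169   8  31 145]
  exp 1 [array([216.5, 166.9]), array([217. , 180.3]), array([216.2, 186.5]), array([216. , 165.5]), array([214.6, 177.7]), array([212.9, 183. ])]
  exp -1 [array([240.9, 178.5]), array([240.9, 192.5]), array([242. , 200.1]), array([241.4, 177.5]), array([243.6, 192.4]), array([245.8, 200.2])]
(array([ 3.24, -0.43, -6.56]), array([ 0.001, -0.586,  0.   ]))
over from [562,-90,330] B:
[0.0, 25.55, 0.42, 0.0] [546.0, 165.0, 330.0]
[-0.58, 1.53, 0.02, 6.69] [545.0, 180.0, 263.0]
[0.0, 0.0, -0.0, 14.0] [551.0, 104.0, 146.0]
```

{"api": "send_rows", "payload": {
  "series": [
    {"ax":0,"ay":-0.15,"az":0,"dx":0.8,"dy":0,"dz":-2,"hand":1},
    {"ax":0,"ay":-0.3,"az":0,"dx":1.6,"dy":0,"dz":-4,"hand":1},
    {"ax":0,"ay":-0.45,"az":0,"dx":2.4,"dy":-0.2,"dz":-5.5,"hand":1},
    {"ax":0,"ay":-0.586,"az":0,"dx":3.2,"dy":-0.4,"dz":-6.6,"hand":1},
    {"ax":0,"ay":-0.586,"az":0,"dx":3.2,"dy":-0.4,"dz":-6.6,"hand":1},
    {"ax":0,"ay":-0.586,"az":0,"dx":3.2,"dy":-0.4,"dz":-6.6,"hand":1}
  ]
}}

```text
clock: 27.15
eef_pos: [561.7, -87.7, 329.1]
tool_rot: [-3.14, -0.002, 1.655]
force: [-1.1, -0.3, -1.0]
width: 0.1
gripper_force: 0.0
```

{"api": "send_rows", "payload": {
  "series": [
    {"ax":0,"ay":0,"az":0,"dx":3,"dy":0,"dz":0,"hand":1},
    {"ax":0,"ay":0,"az":0,"dx":7,"dy":0.1,"dz":0,"hand":1},
    {"ax":0,"ay":0,"az":0,"dx":11,"dy":0.2,"dz":0,"hand":1},
    {"ax":0,"ay":0,"az":0,"dx":15,"dy":0.3,"dz":0,"hand":1},
    {"ax":0,"ay":0,"az":0,"dx":19,"dy":0.4,"dz":0,"hand":1},
    {"ax":0,"ay":0,"az":0,"dx":23,"dy":0.4,"dz":0,"hand":1},
    {"ax":0,"ay":0,"az":0,"dx":25.5,"dy":0.4,"dz":0,"hand":1},
    {"ax":0,"ay":0,"az":0,"dx":25.5,"dy":0.4,"dz":0,"hand":1}
  ]
}}

```text
clock: 27.95
eef_pos: [544.7, 167.7, 328.0]
tool_rot: [-3.137, -0.004, 1.655]
force: [-0.7, 0.1, -0.2]
width: -0.4
gripper_force: 0.0
```

{"api": "send_rows", "payload": {
  "series": [
    {"ax":0,"ay":-0.12,"az":0,"dx":0.4,"dy":0,"dz":1.5,"hand":1},
    {"ax":0,"ay":-0.24,"az":0,"dx":0.8,"dy":0,"dz":3,"hand":1},
    {"ax":0,"ay":-0.36,"az":0,"dx":1.2,"dy":0,"dz":4.5,"hand":1},
    {"ax":0,"ay":-0.48,"az":0,"dx":1.5,"dy":0,"dz":6,"hand":1},
    {"ax":0,"ay":-0.58,"az":0,"dx":1.5,"dy":0,"dz":6.7,"hand":1},
    {"ax":0,"ay":-0.58,"az":0,"dx":1.5,"dy":0,"dz":6.7,"hand":1},
    {"ax":0,"ay":-0.58,"az":0,"dx":1.5,"dy":0,"dz":6.7,"hand":1}
  ]
}}

```text
clock: 28.65
eef_pos: [545.0, 177.4, 262.1]
tool_rot: [-3.138, 0.58, 1.65]
force: [0.2, -0.8, 0.2]
width: 0.1
gripper_force: 0.0
```

```bash
python3 - <<'E'
from plan import *
st();Q=B*Ro.from_rotvec([0,-.58,0]);f=C+o*58;f[2]=146;print(go(f,Q.as_euler("xyz")))
E
```

```text
t 28.6 p [545.  177.4 262.1] rpy [-3.138  0.58   1.65 ] F [ 0.2 -0.8  0.2] w 0.1 0.0 q [-0.62  0.65 -0.06  1.56  0.52  1.33 -0.82]
(array([ 0.18,  0.06, 13.76]), array([-0.003, -0.   ,  0.   ]))
```

{"api": "send_rows", "payload": {
  "series": [
    {"ax":0,"ay":0,"az":0,"dx":0.2,"dy":0.05,"dz":3,"hand":1},
    {"ax":0,"ay":0,"az":0,"dx":0.2,"dy":0.05,"dz":7,"hand":1},
    {"ax":0,"ay":0,"az":0,"dx":0.2,"dy":0.05,"dz":10.5,"hand":1},
    {"ax":0,"ay":0,"az":0,"dx":0.2,"dy":0.05,"dz":12.5,"hand":1},
    {"ax":0,"ay":0,"az":0,"dx":0.2,"dy":0.05,"dz":13.5,"hand":1},
    {"ax":0,"ay":0,"az":0,"dx":0.2,"dy":0.05,"dz":13.7,"hand":1},
    {"ax":0,"ay":0,"az":0,"dx":0.2,"dy":0.05,"dz":13.7,"hand":1}
  ]
}}

```text
clock: 29.35
eef_pos: [551.9, 106.1, 148.4]
tool_rot: [3.139, 0.578, 1.648]
force: [0.3, 0.7, 0.1]
width: 0.3
gripper_force: 0.0
```

{"api": "send_rows", "payload": {
  "series": [
    {"ax":0,"ay":0,"az":0,"dx":-0.16,"dy":0,"dz":0.11,"hand":1},
    {"ax":0,"ay":0,"az":0,"dx":-0.32,"dy":0,"dz":0.22,"hand":1},
    {"ax":0,"ay":0,"az":0,"dx":-0.4,"dy":0,"dz":0.28,"hand":1}
  ]
}}

```text
clock: 29.65
eef_pos: [551.8, 101.9, 147.8]
tool_rot: [3.14, 0.579, 1.651]
force: [-0.3, 0.5, 0.7]
width: 0.1
gripper_force: 0.0
```

{"api": "send_rows", "payload": {
  "series": [
    {"ax":0,"ay":0,"az":0,"dx":-0.16,"dy":0,"dz":0.1,"hand":1},
    {"ax":0,"ay":0,"az":0,"dx":-0.16,"dy":0,"dz":0.1,"hand":1}
  ]
}}

```text
clock: 29.85
eef_pos: [551.7, 99.5, 147.4]
tool_rot: [3.141, 0.579, 1.651]
force: [-0.8, -0.1, 0.9]
width: -0.2
gripper_force: 0.0
```

{"api": "send_rows", "payload": {
  "series": [
    {"ax":0,"ay":0,"az":0,"dx":-0.12,"dy":0,"dz":0.06,"hand":1},
    {"ax":0,"ay":0,"az":0,"dx":-0.12,"dy":0,"dz":0.06,"hand":1}
  ]
}}

```text
clock: 30.05
eef_pos: [551.8, 98.6, 147.4]
tool_rot: [3.142, 0.579, 1.651]
force: [-0.2, 0.8, -0.5]
width: 0.0
gripper_force: 0.2
```

{"api": "send_rows", "payload": {
  "series": [
    {"ax":0,"ay":0,"az":0,"dx":-0.12,"dy":0,"dz":0.06,"hand":1},
    {"ax":0,"ay":0,"az":0,"dx":-0.12,"dy":0,"dz":0.06,"hand":1}
  ]
}}

```text
clock: 30.25
eef_pos: [551.9, 97.6, 147.3]
tool_rot: [3.141, 0.578, 1.651]
force: [0.2, 1.8, -1.6]
width: 0.0
gripper_force: 0.7
```

{"api": "send_rows", "payload": {
  "series": [
    {"ax":0,"ay":0,"az":0,"dx":-0.12,"dy":0,"dz":0.06,"hand":1},
    {"ax":0,"ay":0,"az":0,"dx":-0.12,"dy":0,"dz":0.06,"hand":1}
  ]
}}

```text
clock: 30.45
eef_pos: [552.1, 96.7, 147.4]
tool_rot: [3.141, 0.577, 1.651]
force: [-0.2, 3.0, -1.4]
width: -0.4
gripper_force: 1.6
```

{"api": "send_rows", "payload": {
  "series": [
    {"ax":0,"ay":0,"az":0,"dx":-0.12,"dy":0,"dz":0.06,"hand":1},
    {"ax":0,"ay":0,"az":0,"dx":-0.12,"dy":0,"dz":0.06,"hand":1}
  ]
}}

```text
clock: 30.65
eef_pos: [552.2, 96.3, 147.3]
tool_rot: [3.141, 0.576, 1.652]
force: [-1.2, 4.8, -3.3]
width: -0.2
gripper_force: 2.6
```

{"api": "send_rows", "payload": {
  "series": [
    {"ax":0,"ay":0,"az":0,"dx":-0.1,"dy":0,"dz":0.03,"hand":1},
    {"ax":0,"ay":0,"az":0,"dx":-0.1,"dy":0,"dz":0.03,"hand":1}
  ]
}}

```text
clock: 30.85
eef_pos: [552.3, 96.2, 147.3]
tool_rot: [3.141, 0.574, 1.652]
force: [0.8, 6.3, -3.7]
width: -0.2
gripper_force: 3.2
```

{"api": "send_rows", "payload": {
  "series": [
    {"ax":0,"ay":0,"az":0,"dx":-0.15,"dy":0,"dz":0.1,"hand":1},
    {"ax":0,"ay":0,"az":0,"dx":-0.15,"dy":0,"dz":0.1,"hand":1}
  ]
}}

```text
clock: 31.05
eef_pos: [552.4, 95.9, 147.1]
tool_rot: [3.14, 0.572, 1.653]
force: [-1.0, 8.9, -3.7]
width: 0.1
gripper_force: 4.5
```

{"api": "send_rows", "payload": {
  "series": [
    {"ax":0,"ay":0,"az":0,"dx":-0.15,"dy":0,"dz":0.1,"hand":1},
    {"ax":0,"ay":0,"az":0,"dx":-0.15,"dy":0,"dz":0.1,"hand":1}
  ]
}}

```text
clock: 31.25
eef_pos: [552.5, 95.6, 146.9]
tool_rot: [3.14, 0.57, 1.654]
force: [-2.1, 11.3, -2.6]
width: 0.1
gripper_force: 5.8
```

{"api": "send_rows", "payload": {
  "series": [
    {"ax":0,"ay":0,"az":0,"dx":-0.15,"dy":0,"dz":0.1,"hand":1},
    {"ax":0,"ay":0,"az":0,"dx":-0.15,"dy":0,"dz":0.1,"hand":1}
  ]
}}

```text
clock: 31.45
eef_pos: [552.6, 95.0, 146.7]
tool_rot: [3.139, 0.568, 1.655]
force: [-2.8, 12.7, -2.4]
width: 0.1
gripper_force: 6.9
```

{"api": "send_rows", "payload": {
  "series": [
    {"ax":0,"ay":0,"az":0,"dx":-0.15,"dy":0,"dz":0.1,"hand":1},
    {"ax":0,"ay":0,"az":0,"dx":-0.15,"dy":0,"dz":0.1,"hand":1}
  ]
}}

```text
clock: 31.65
eef_pos: [552.7, 94.8, 146.5]
tool_rot: [3.139, 0.566, 1.655]
force: [-3.0, 16.6, -0.9]
width: -0.2
gripper_force: 8.2
```

{"api": "send_rows", "payload": {
  "series": [
    {"ax":0,"ay":0,"az":0,"dx":-0.12,"dy":0,"dz":0.08,"hand":1},
    {"ax":0,"ay":0,"az":0,"dx":-0.12,"dy":0,"dz":0.08,"hand":1}
  ]
}}

```text
clock: 31.85
eef_pos: [552.8, 94.6, 146.4]
tool_rot: [3.138, 0.564, 1.656]
force: [-4.5, 18.1, 1.4]
width: -0.3
gripper_force: 9.3
```

```bash
python3 chk.py 10 | grep -v exp
```

```text
t 31.9 p [552.8  94.6 146.4] rpy [3.1 0.6 1.7] F [-4.5 18.1  1.4] w -0.3 9.3 q [-0.5  0.7 -0.   1.8  0.6  1.  -0.9]
scene [260.4 150.4] [554.4  46.7 229. ]
   [249.  148.9] [247 146   6   7  25]
   [249.1 167.5] [246 159   8  19  56]
side [227.6 156.2] [556.7  49.2 229. ]
   [249.2 152.2] [240 150  15   8  64]
   [239.8 183.4] [236 168   9  31 151]
   [216.6 183.5] [216 177   4  11  17]
```

{"api": "send_rows", "payload": {
  "series": [
    {"ax":0,"ay":0,"az":0,"dx":0.8,"dy":0,"dz":-0.6,"hand":1},
    {"ax":0,"ay":0,"az":0,"dx":1.5,"dy":0,"dz":-3,"hand":1},
    {"ax":0,"ay":0,"az":0,"dx":1.5,"dy":0,"dz":-7,"hand":1},
    {"ax":0,"ay":0,"az":0,"dx":1.5,"dy":0,"dz":-11,"hand":1},
    {"ax":0,"ay":0,"az":0,"dx":1.5,"dy":0,"dz":-14,"hand":1},
    {"ax":0,"ay":0,"az":0,"dx":1.5,"dy":0,"dz":-14,"hand":1}
  ]
}}

```text
clock: 32.55
eef_pos: [547.1, 176.1, 260.5]
tool_rot: [3.135, 0.576, 1.649]
force: [-0.5, 0.3, -0.7]
width: -0.2
gripper_force: 0.0
```

```bash
python3 chk.py 11 | grep -v exp; python3 - <<'E'
from h import *
for n,x,y,r in(("scene",300,120,0),):
    pass
a,b=load("scene0"),load("scene11")
d=(np.abs(a["pixels"].astype(int)-b["pixels"]).max(2)>60).astype(np.uint8)
n,l,st,c=cv2.connectedComponentsWithStats(cv2.dilate(d,np.ones((3,3))));print([(c[i].round(),st[i].tolist()) for i in range(1,n) if st[i][4]>25])
E
```

```text
t 32.5 p [547.1 176.1 260.5] rpy [3.1 0.6 1.6] F [-0.5  0.3 -0.7] w -0.2 0.0 q [-0.6  0.7 -0.1  1.6  0.5  1.3 -0.8]
scene [260.  150.7] [554.9  45.  229. ]
   [249.1 149.4] [247 146   6  10  28]
   [249.6 168.1] [247 160   7  18  45]
side [228.1 156.5] [556.5  47.  229. ]
   [249.2 152.2] [240 150  15   8  64]
   [215.6 179.7] [214 169   5  19  33]
   [239.8 184.3] [236 169   8  31 145]
[(array([97.,  3.]), [89, 0, 18, 8, 90]), (array([354.,  21.]), [335, 0, 48, 55, 1334]), (array([154.,  17.]), [136, 8, 34, 19, 280]), (array([145.,  36.]), [132, 23, 26, 28, 442]), (array([168.,  36.]), [159, 25, 19, 23, 276]), (array([314.,  88.]), [292, 35, 50, 90, 1980]), (array([  8., 150.]), [0, 136, 20, 32, 364]), (array([258., 157.]), [246, 144, 29, 35, 477]), (array([168., 192.]), [157, 172, 22, 34, 283]), (array([161., 214.]), [155, 207, 12, 15, 104])]
```

Both arms met a firm stop, the coupling is back at its seated position, and the bystanders haven't moved. The robot is clear.

```bash
python3 -c "
from cell import *
print(finish_job())"
```

```text
the job is handed in; nothing more can be done
None
```

The job is handed in: the coupling was pushed onto the adaptor to a firm stop, then both cam arms were swung down to theirs at about 20 N. The first arm's push tilted the coupling briefly, so I pressed that arm home again after the second; the last camera check showed the coupling back upright and the bench items in the scene view where they were, but I saw no verdict.

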